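# Reload the price-label dispenser

### The arm

A 6-joint arm with a two-finger parallel gripper is mounted at the origin on the work surface. World frame = base frame: x ahead of the robot, y to its left, z up, the work surface at z = 0. Lengths are in m, angles in rad, forces in N, time in s.
With the tool pointing down it reaches from about 0.375 to 0.9 m from the base axis. Payload 3.1 kg.
Tool frame: the origin (TCP) lies at the very end of the fingers, on their centre line; the grasp point (between the pads) lies 19 mm behind it; z points along the fingers, y is the direction in which the jaws open and shut (so a half turn about z gives the same grasp; the last joint's range is limited). The gripper opens to 85 mm and grips with 20 to 120 N. Pads are 22 mm wide; open, the fingers measure 114 mm over their backs; the gripper's body (76 mm by 85 mm) begins 54 mm behind the grasp point. The pads swing forward as they close: fully open they stand 13 mm farther back than shut.
Start: joints at [-0.178, 0.527, 1.433, -0, 1.181, -0.178], TCP at [0.625, 0, 0.231] pointing down, gripper open.
Joint ranges: [-3.08, 3.08], [-0.75, 2.2], [0.22, 2.44], [-1.43, 4.57], [0, 2.65], [-2.85, 2.85]. Speed limits (rad/s): [2.79, 2.79, 3.14, 3.14, 3.14, 3.14].

### API

Orientations are given as a unit quaternion [x, y, z, w].
In Python, from workcell import manip gives the robot as it stands. The module is installed in compiled form; this text tells all that it offers.
- The arm moves only by the tool jog_arm, never from a script. Its argument "targets" is a list of rows, each an object of numbers: "x", "y", "z": the shift along the tool's x, y, z in m; "ax", "ay", "az": the turn, a rotation vector about the tool's x, y, z in rad. A call has 1 to 20 rows; each row is the pose to reach, as a shift and turn from the pose commanded when the call began, along the tool's axes at that moment; what a row does not reach only later rows make up. A row lasts 1/8 s, in which the tool goes at most 62.5 mm and 10.7 degrees, less where a joint would pass 70% of its speed; a pose out of reach is approached as far as the arm can. A call with a gripper value outside its range is refused whole. "grip" is the opening, from 0 (shut) to 1 (fully open), set as the call begins (left out, the last holds). The fingers move at their own pace and stop on an object; the grip force is fixed at half the most. Time passes only in rows, so rows that repeat a pose let the fingers close. It gives the time, the measured TCP pose, the force and the opening at its end, in the units of the state.
- manip.get_state(): the state, without advancing time (a new reading comes with each control period).
- manip.snapshot(name): name is "scene" or "side" or "wrist"; returns (picture, depth): 384x512x3 uint8, red, green, blue; 384x512 float32, m along the optical axis (not along the pixel's ray), 0 where there is no reading.
- manip.camera_params(name): a dict with "vfov" (degrees; the focal length in pixels is half the picture's height over the tangent of half this angle, whatever the lens; pixels are square), "cx", "cy" (the principal point, pixels), "xyz" and "attitude" of the camera in the world. Camera axes: x right, y down, z forward; pixel columns grow to the right and rows downward; lengths in m; the calibration is good to about 2 mm. A picture is of the moment at which its call begins: read the wrist's pose just before it. camera_params takes no time and is no camera call; for the wrist camera it gives the pose at the moment of the call.
- manip.close_job(): hands the job in, once; it reports no verdict.
The state is a dict: "time": time; "joint_pos": joint angles; "qvel": joint speeds; "effort": joint torques, N m; "eef_pos": TCP position; "eef_rot": TCP orientation; "ft_force": force on the tool from outside, world axes, zero at the start; "ft_torque": the same for the moment, N m; "grip_width": finger opening in m.
Only numpy, scipy, OpenCV 4.12 (cv2) and the standard library are available. Lean on these libraries where they do the work, as an engineer would, in place of code of your own. Each camera call takes 0.05 s, during which the arm holds its last target. There are 200 camera calls.

### The job

Reload the label dispenser: use the red flat key from its wooden block to turn the brass keeper a full quarter turn clockwise, so that its red tab frees the empty spindle, and put the key back in the block. Then lift the spindle out by its wooden handle, push it through the holes of all the label rolls standing in the grey tray, lift them off together as one stack, and lay the loaded spindle back in both saddles, handle outside as before. Finally turn the keeper back with the key until the red tab lies fully across the spindle, put the key fully home in its block again, and leave the other things on the table where they are.

Things in the scene. Friction and masses are not known exactly. Their poses are not given: they have to be found in the camera images.
- roll_1: label roll (each of the six has another colour; three to five are present, the others absent) standing on its rim in a bay of the tray: 72 mm across, 22 mm wide, with a round through hole 24 mm across, 30 g. Origin at its centre, on the hole's axis; the hole runs along its y axis (either way round). Its x and z axes turn with it as it rolls
- roll_2: label roll (each of the six has another colour; three to five are present, the others absent) standing on its rim in a bay of the tray: 72 mm across, 22 mm wide, with a round through hole 24 mm across, 30 g. Origin at its centre, on the hole's axis; the hole runs along its y axis (either way round). Its x and z axes turn with it as it rolls
- roll_3: label roll (each of the six has another colour; three to five are present, the others absent) standing on its rim in a bay of the tray: 72 mm across, 22 mm wide, with a round through hole 24 mm across, 30 g. Origin at its centre, on the hole's axis; the hole runs along its y axis (either way round). Its x and z axes turn with it as it rolls
- roll_4: label roll (each of the six has another colour; three to five are present, the others absent) standing on its rim in a bay of the tray: 72 mm across, 22 mm wide, with a round through hole 24 mm across, 30 g. Origin at its centre, on the hole's axis; the hole runs along its y axis (either way round). Its x and z axes turn with it as it rolls
- roll_5: label roll (each of the six has another colour; three to five are present, the others absent) standing on its rim in a bay of the tray: 72 mm across, 22 mm wide, with a round through hole 24 mm across, 30 g. Origin at its centre, on the hole's axis; the hole runs along its y axis (either way round). Its x and z axes turn with it as it rolls
- roll_6: label roll (each of the six has another colour; three to five are present, the others absent) standing on its rim in a bay of the tray: 72 mm across, 22 mm wide, with a round through hole 24 mm across, 30 g. Origin at its centre, on the hole's axis; the hole runs along its y axis (either way round). Its x and z axes turn with it as it rolls
- tray: fixed grey tray 168 (x) x 87 (y) mm, floor 40 mm above the table, two rows (x = -43, +43 mm) of three bays (y = -28, 0, +28 mm), 25 mm wide along y; walls 3 mm thick, 60 mm high. A roll or none in each bay, the holes of a row in line along y, 76 mm above the table, so clear of the walls. Origin: centre of its underside. Its +y end has room for threading
- spindle: loose, 345 mm long, 0.12 kg, along its y: wooden handle 32 mm square (y = +20 to +110 mm), neck 10 mm thick (+4 to +20), blue collar 32 mm across (0 to +4) that stops the rolls, rod 10 mm thick to the tip at y = -235 mm (last 10 mm tapered). Origin on its axis at the collar's rod-side face. Starts empty, seated in the dispenser, locked
- spindle_tip (a point): the very tip of the spindle's rod, on its axis, 235 mm from the collar
- spindle_handle (a point): the middle of the spindle's wooden handle, on the axis, 65 mm from the collar's face
- dispenser: fixed grey steel, base 110 (x) x 262 (y) x 8 mm, upright plates 70 wide, 6 thick, 78 mm tall at y = +113 (near) and -113 mm (far), each with an open-topped slot 14 mm wide, flared to 26 mm at the top. Origin: centre of the underside. Seated, the spindle lies along y, tip to -y, neck in the near slot, collar inside it (collar face y = 101 mm, play +-5), rolls between the uprights
- saddle_near (a point): where the axis of the seated spindle crosses the near upright (64 mm above the table); axes as the dispenser's
- saddle_far (a point): where the axis of the seated spindle crosses the far upright (64 mm above the table); axes as the dispenser's
- keeper (a joint): rad; quarter-turn fastener, upright axis, on a post at the -x side of the far saddle, 30 mm from the slot's middle. 0 = open: red tab (44 mm long, 16 wide) points along the dispenser's -y. Grows anticlockwise from above to the stop at 1.571 = locked, tab across the far slot. Starts locked (1.38 to 1.571), stays where left, turns with about 0.05 N m
- keeper_slot (a point): centre of the floor of the slot in the keeper's round brass head (34 mm across, top 95 mm above the table). The slot is 6 mm wide, 8 mm deep, open at both ends, and runs along this point's y axis; the point turns with the keeper (z up), floor 87 mm above the table
- key: flat key standing in the slot of the block: steel blade 28 (x) x 3 (y) x 44 mm long pointing down, red handle 34 (x) x 20 (y) x 50 mm tall above it, 70 g. Origin: centre of the underside of the handle, where the blade begins; z up along the handle. At home the handle's underside rests on the block's top, the blade in the slot
- key_tip (a point): middle of the end edge of the key's blade, 44 mm below the key's origin
- key_block: dark wooden block 100 (x) x 70 (y) x 50 mm tall, loose, 0.8 kg, with one slot in its top, 34 mm long along x and 7 mm wide along y, 46 mm deep, at its centre. Origin: centre of the underside
- block_mouth (a point): centre of the block's slot at the top face, 50 mm above the table; axes as the block's
- gift_box: white gift box with a bauble window, 75 mm cube; leave it alone. Origin on its underside, near the middle
- tube: clear display tube with a silver bauble, 90 mm across, 134 mm tall, standing; leave it alone. Origin on its underside, near the middle
- marker: marker pen lying flat, 130 mm long, 15 mm thick; leave it alone. Origin on its underside, near the middle
- tape_roll: roll of amber packing tape lying flat, 100 mm across, 48 mm high; leave it alone. Origin on its underside, near the middle
- price_gun: blue price-label gun lying on its side, 150 x 140 mm, 35 mm high; leave it alone. Origin on its underside, near the middle
Not all that is in view belongs to the job. Leave any black or turquoise look-alike of the roll_2 alone. What is shaped like the key but black is not meant.

How it is judged:
By the outcome, as a careful person would: the job done as asked, in the order asked, and still so for the second after the job is handed in, with the robot touching nothing.
Of roll_1, roll_2, roll_3, roll_4, roll_5, roll_6 only 3 to 5 are there at a start; the rules pass over those that are not, and their reading is None.
At some moment in a run one of key_block may be knocked a few centimetres aside while the robot is not near it.
It also fails if it takes over 208 s, if anything falls off the work surface, if the arm or the gripper's body presses on something with over 40 N, if the wrist force passes 120 N, or if a joint passes its speed limit or range.

## Working session

There is one attempt and no reset: what is moved stays moved. The work goes in short steps, Python scripts to look and compute and a tool call to move; the robot and the scene stay as the last step left them, time stands still between calls to the robot, and variables do not carry over. Pictures are saved under pics/ and viewed, on a budget of 14 in all, crops included, one or two more only if the job needs it, and the job is handed in when it is done.

Besides the shell and the picture viewer there is one more tool, called after "Request:" as name(argument=value, ...) on one line, values as JSON. jog_arm: Moves the arm, as the interface text tells. Its arguments: {"type":"object","properties":{"targets":{"type":"array","items":{"type":"object","properties":{"x":{"type":"number"},"y":{"type":"number"},"z":{"type":"number"},"ax":{"type":"number"},"ay":{"type":"number"},"az":{"type":"number"}}}},"grip":{"type":"number"}},"required":["targets"]}

```bash
mkdir -p pics; cat > h.py <<'E'
import numpy as np, cv2
from scipy.spatial.transform import Rotation as R
from workcell import manip
def cam(n):
    p=manip.camera_params(n); f=192/np.tan(np.radians(p['vfov'])/2)
    a=np.array(p['attitude'],float)
    M=R.from_quat(a).as_matrix() if a.size==4 else a.reshape(3,3)
    return f,p['cx'],p['cy'],np.array(p['xyz']),M
def look(n,save=None):
    c=cam(n); im,d=manip.snapshot(n)
    if save: cv2.imwrite('pics/'+save+'.png',im[:,:,::-1]); np.savez('pics/'+save+'.npz',im=im,d=d,f=c[0],cx=c[1],cy=c[2],o=c[3],M=c[4])
    return im,d,c
def load(s):
    z=np.load('pics/'+s+'.npz'); return z['im'],z['d'],(float(z['f']),float(z['cx']),float(z['cy']),z['o'],z['M'])
def plane(c,u,v,z):
    f,cx,cy,o,M=c; r=M@np.array([(u-cx)/f,(v-cy)/f,1]); return o+r*(z-o[2])/r[2]
def cloud(c,d):
    f,cx,cy,o,M=c; v,u=np.indices(d.shape); P=np.stack([(u-cx)/f*d,(v-cy)/f*d,d],-1)@M.T+o
    P[d==0]=np.nan; return P
def st():
    s=manip.get_state(); print({k:np.round(s[k],4) for k in('time','eef_pos','eef_rot','ft_force','grip_width','joint_pos')}); return s
E
python3 - <<'E'
from h import *
st()
for n in('scene','side','wrist'):
    print(n,manip.camera_params(n))
ims=[look(n,n+'0')[0] for n in('scene','side','wrist')]
E
```

```text
{'time': np.float64(0.0), 'eef_pos': array([6.243e-01, 2.000e-04, 2.304e-01]), 'eef_rot': array([ 7.071e-01,  7.071e-01, -6.000e-04, -9.000e-04]), 'ft_force': array([-0.6899, -0.8845,  0.0923]), 'grip_width': np.float64(0.0855), 'joint_pos': array([-0.1785,  0.5284,  1.4339,  0.    ,  1.1814, -0.1785])}
scene {'vfov': 57.43797131171962, 'cx': 256.43406183624353, 'cy': 192.6569280148661, 'xyz': array([ 1.0553877 , -0.71294009,  0.64955503]), 'attitude': array([ 0.8321425 ,  0.2770779 , -0.14799107, -0.45701788])}
side {'vfov': 46.74610395580386, 'cx': 252.64308123503008, 'cy': 201.2870050113412, 'xyz': array([0.02433786, 1.28457235, 0.87455244]), 'attitude': array([-0.17513131,  0.84452339, -0.49744803,  0.09303074])}
wrist {'vfov': 64.23330272471337, 'cx': 260.65266836243853, 'cy': 193.780530448875, 'xyz': array([0.62407846, 0.07300251, 0.37239026]), 'attitude': array([ 9.89669630e-01, -2.37191695e-04, -1.29345820e-03,  1.43360715e-01])}
```

View pics/scene0.png

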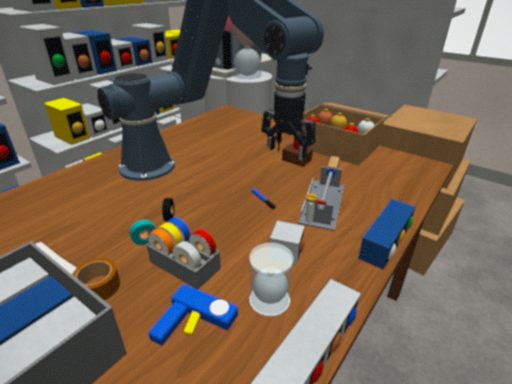

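View pics/side0.png

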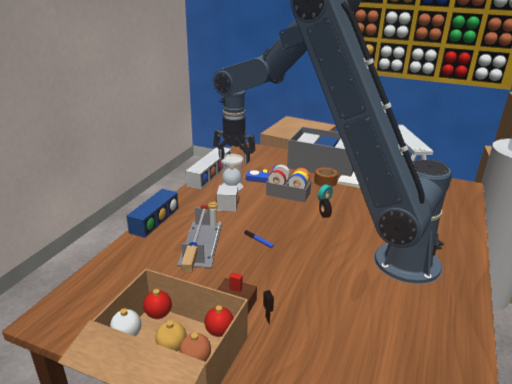

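View pics/wrist0.png

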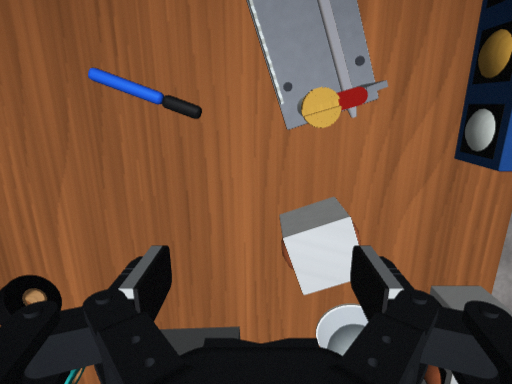

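```bash
python3 - <<'E'
from h import *
for s in('side0','scene0','wrist0'):
    im,d,c=load(s); P=cloud(c,d); hsv=cv2.cvtColor(im,cv2.COLOR_RGB2HSV); H,S,V=[hsv[...,i].astype(int) for i in range(3)]
    ok=(P[...,0]>.25)&(P[...,0]<1.1)&(abs(P[...,1])<.8)&(P[...,2]>.012)&(P[...,2]<.25)
    for nm,m in dict(red=((H<6)|(H>174))&(S>190)&(V>90),yel=(H>17)&(H<32)&(S>130)&(V>130),orange=(H>8)&(H<16)&(S>200)&(V>170),blue=(H>100)&(H<125)&(S>150),white=(S<40)&(V>190),green=(H>40)&(H<80)&(S>120),turq=(H>80)&(H<97)&(S>120),grey=(S<45)&(V>70)&(V<185)).items():
        n,l,stt,cen=cv2.connectedComponentsWithStats((m&ok).astype(np.uint8))
        for i in range(1,n):
            if stt[i,4]>25:
                q=P[l==i]; print(s,nm,stt[i,4],cen[i].round(0),'med',np.median(q,0).round(3),'lo',np.percentile(q,3,0).round(3),'hi',np.percentile(q,97,0).round(3))
E
```

```text
side0 red 185 [235. 282.] med [0.43  0.413 0.084] lo [0.416 0.399 0.057] hi [0.445 0.417 0.101]
side0 red 529 [157. 304.] med [0.557 0.599 0.109] lo [0.537 0.566 0.085] hi [0.59  0.617 0.123]
side0 red 538 [218. 321.] med [0.392 0.591 0.11 ] lo [0.371 0.558 0.086] hi [0.423 0.607 0.124]
side0 yel 47 [302. 173.] med [ 0.458 -0.289  0.106] lo [ 0.434 -0.309  0.082] hi [ 0.491 -0.276  0.111]
side0 yel 44 [212. 205.] med [0.675 0.072 0.093] lo [0.662 0.058 0.088] hi [0.689 0.088 0.097]
side0 yel 30 [161. 212.] med [0.855 0.13  0.05 ] lo [0.851 0.113 0.037] hi [0.86  0.14  0.057]
side0 yel 30 [156. 291.] med [0.57  0.582 0.133] lo [0.563 0.515 0.073] hi [0.614 0.588 0.135]
side0 yel 33 [218. 308.] med [0.4   0.572 0.133] lo [0.394 0.516 0.084] hi [0.425 0.58  0.136]
side0 yel 31 [123. 311.] med [0.6   0.672 0.133] lo [0.593 0.616 0.077] hi [0.648 0.68  0.136]
side0 yel 618 [170. 334.] med [0.471 0.677 0.113] lo [0.449 0.644 0.094] hi [0.503 0.695 0.133]
side0 yel 38 [194. 336.] med [0.41  0.674 0.133] lo [0.403 0.665 0.129] hi [0.416 0.681 0.136]
side0 blue 127 [327. 141.] med [ 0.448 -0.
[... 7885 characters left out ...]
y 67 [352. 111.] med [0.709 0.066 0.077] lo [0.706 0.061 0.075] hi [0.712 0.07  0.078]
wrist0 grey 821 [480. 129.] med [0.853 0.046 0.045] lo [0.85  0.027 0.029] hi [0.858 0.065 0.057]
wrist0 grey 1362 [312. 218.] med [ 0.682 -0.052  0.047] lo [ 0.649 -0.063  0.015] hi [ 0.713 -0.04   0.073]
wrist0 grey 26 [156. 247.] med [0.577 0.012 0.249] lo [0.575 0.011 0.248] hi [0.579 0.012 0.25 ]
wrist0 grey 26 [366. 247.] med [0.671 0.012 0.249] lo [0.669 0.011 0.247] hi [0.673 0.012 0.25 ]
wrist0 grey 823 [468. 298.] med [ 0.889 -0.169  0.029] lo [ 0.859 -0.171  0.013] hi [ 0.926 -0.168  0.053]
wrist0 grey 670 [344. 337.] med [ 0.726 -0.208  0.054] lo [ 0.711 -0.223  0.04 ] hi [ 0.749 -0.201  0.074]
```

Request:
jog_arm(targets=[{"x": 0.06, "y": -0.03}, {"x": 0.12, "y": -0.06}, {"x": 0.18, "y": -0.09}, {"x": 0.24, "y": -0.12}, {"x": 0.3, "y": -0.15}, {"x": 0.35, "y": -0.18}, {"x": 0.38, "y": -0.194}, {"x": 0.38, "y": -0.194}, {"x": 0.38, "y": -0.194}])

```text
$.targets[0]: bad value
```

```bash
python3 - <<'E'
from h import *
st(); look('wrist','w1')
E
```

```text
{'time': np.float64(0.15), 'eef_pos': array([6.245e-01, 1.000e-04, 2.305e-01]), 'eef_rot': array([ 7.071e-01,  7.071e-01, -5.000e-04, -7.000e-04]), 'ft_force': array([-1.2342, -0.7764,  0.3261]), 'grip_width': np.float64(0.0858), 'joint_pos': array([-0.1785,  0.5283,  1.4336, -0.    ,  1.1814, -0.1785])}
```

View pics/w1.png

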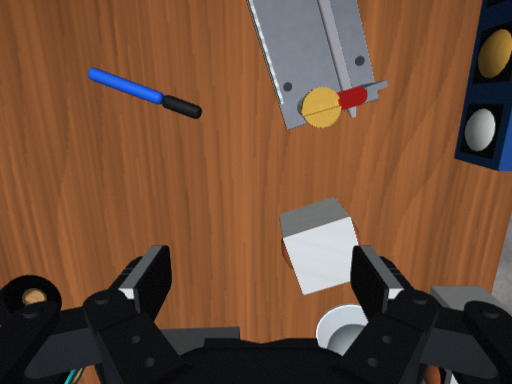

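The move was refused, so the picture is the same view as before (4 pictures used). I'll give all six fields.

Request:
jog_arm(targets=[{"x": 0.05, "y": -0.025, "z": 0, "ax": 0, "ay": 0, "az": 0}, {"x": 0.1, "y": -0.05, "z": 0, "ax": 0, "ay": 0, "az": 0}, {"x": 0.15, "y": -0.075, "z": 0, "ax": 0, "ay": 0, "az": 0}, {"x": 0.2, "y": -0.1, "z": 0, "ax": 0, "ay": 0, "az": 0}, {"x": 0.25, "y": -0.125, "z": 0, "ax": 0, "ay": 0, "az": 0}, {"x": 0.3, "y": -0.15, "z": 0, "ax": 0, "ay": 0, "az": 0}, {"x": 0.35, "y": -0.175, "z": 0, "ax": 0, "ay": 0, "az": 0}, {"x": 0.38, "y": -0.194, "z": 0, "ax": 0, "ay": 0, "az": 0}, {"x": 0.38, "y": -0.194, "z": 0, "ax": 0, "ay": 0, "az": 0}, {"x": 0.38, "y": -0.194, "z": 0, "ax": 0, "ay": 0, "az": 0}])

```text
time: 1.45
eef_pos: [0.4312, 0.3796, 0.2312]
eef_rot: [0.707, 0.707, -0.0, 0.0]
ft_force: [-0.2, -0.4, -0.1]
grip_width: 0.0851
```

```bash
python3 - <<'E'
from h import *
st(); look('wrist','w2')
E
```

```text
{'time': np.float64(1.45), 'eef_pos': array([0.4312, 0.3796, 0.2312]), 'eef_rot': array([ 7.070e-01,  7.072e-01, -2.000e-04,  3.000e-04]), 'ft_force': array([-0.2035, -0.4297, -0.1302]), 'grip_width': np.float64(0.0851), 'joint_pos': array([ 5.2770e-01,  4.5960e-01,  1.5618e+00, -7.0000e-04,  1.1204e+00,
        5.2770e-01])}
```

View pics/w2.png

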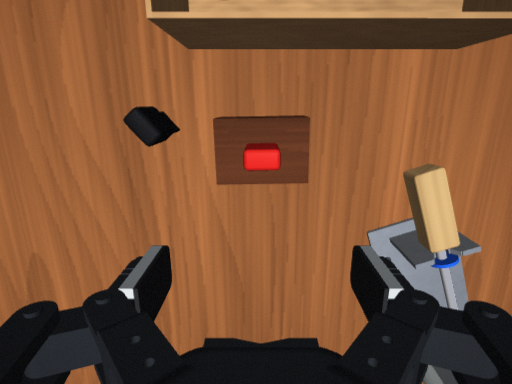

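The block is at about (262,150) with the red handle at (262,156); the black key lies at (150,125), and the spindle handle at (432,210). 5 pictures used.

```bash
cat >> h.py <<'E'
def masks(im):
    hsv=cv2.cvtColor(im,cv2.COLOR_RGB2HSV); H,S,V=[hsv[...,i].astype(int) for i in range(3)]
    return dict(red=((H<6)|(H>174))&(S>190)&(V>80),yel=(H>17)&(H<32)&(S>130)&(V>130),H=H,S=S,V=V)
def rect(P,m):
    q=P[m]; q=q[~np.isnan(q[:,0])]
    (c,s,a)=cv2.minAreaRect((q[:,:2]*1000).astype(np.float32)); return np.round(c,1),np.round(s,1),round(a,1),np.median(q[:,2]).round(4),len(q)
E
python3 - <<'E'
from h import *
im,d,c=load('w2'); P=cloud(c,d); m=masks(im); z=P[...,2]
near=(P[...,1]<.46)&(P[...,0]<.5)&(P[...,0]>.36)&(P[...,1]>.36)
print('key top',rect(P,m['red']&near&(z>.096)),'all',rect(P,m['red']&near))
print('block top',rect(P,near&(z>.045)&(z<.055)))
hd=(P[...,0]>.55)&(P[...,1]>.25)&(P[...,1]<.46)&(z>.075)&(z<.09)
print('handle top',rect(P,hd&(m['S']>60)), np.nanmax(z[hd]))
print('blk key',rect(P,(P[...,0]<.37)&(P[...,0]>.25)&(P[...,1]<.48)&(P[...,1]>.36)&(m['V']<50)&(z>.004)))
box=(P[...,1]>.45)&(z>.03);print('box y min',np.nanpercentile(P[...,1][box],1),'z',np.nanmax(z[box]))
im,d,c=load('wrist0'); P=cloud(c,d); m=masks(im); z=P[...,2]
dd=(P[...,0]>.6)&(P[...,0]<.8)&(P[...,1]>.03)
print('head',rect(P,m['yel']&dd&(z>.09)&(z<.1)),'tab',rect(P,m['red']&dd))
print('base',rect(P,dd&(z>.003)&(z<.014)))
# slot line: dark pixels in head
hm=(m['yel']&dd).astype(np.uint8); hull=cv2.convexHull(cv2.findNonZero(hm)); f=np.zeros_like(hm); cv2.fillConvexPoly(f,hull,1)
for k in ('V',):
  vals=im[...,2].astype(int)  # blue
V=m['V']; s=(f>0)&(V<np.median(V[f>0])-40); s&=cv2.erode(f,np.ones((5,5)))>0
q=np.array([plane(c,u,v,.095)[:2] for v,u in zip(*np.nonzero(s))])
print(len(q)); mu=q.mean(0); w,v=np.linalg.eigh(np.cov(q.T)); print('slot',mu,w**.5,np.degrees(np.arctan2(v[1,1],v[0,1])))
(cx,cy),r=cv2.minEnclosingCircle(hull); print((cx,cy),r,plane(c,cx,cy,.095))
# rod
rod=(P[...,0]>.6)&(P[...,0]<.75)&(P[...,1]>.09)&(z>.06)&(z<.085)
q=P[rod&~m['red']&~m['yel']]
L=cv2.fitLine(q[:,:2].astype(np.float32),cv2.DIST_HUBER,0,.001,.001).ravel(); print('rod',L,len(q),np.degrees(np.arctan2(L[1],L[0])),q[:,2].max())
E
```

```text
key top (array([431.8, 404. ]), array([19.2, 33.1]), 89.5, np.float64(0.099), 739) all (array([432.2, 398.4]), array([34.5, 31.3]), 3.6, np.float64(0.0986), 969)
block top (array([431.3, 403.3]), array([100.4,  70.1]), 0.8, np.float64(0.0493), 5258)
handle top (array([616.5, 334.4]), array([ 50.7, 108. ]), 32.1, np.float64(0.0768), 2201) 0.0801218501484175
blk key (array([343.8, 408.5]), array([22.9, 94.2]), 37.5, np.float64(0.2987), 5113)
box y min 0.5104025829823446 z 0.13199943059564298
head (array([676.4,  69.4]), array([32.7, 33.4]), 14.2, np.float64(0.0944), 954) tab (array([716.6,  78.4]), array([46.8, 17.9]), 4.7, np.float64(0.0834), 445)
base (array([683. , 128.3]), array([110.3, 142.4]), 18.9, np.float64(0.0073), 8794)
16
slot [0.67682487 0.0668094 ] [0.00018842 0.00862331] -164.2917339406256
(321.0, 107.0) 20.396177291870117 [0.67613259 0.06981527 0.095     ]
rod [ 0.3327702  -0.94300795  0.6891281   0.12226534] 1067 -70.562996 0.07901621942061315
```

Request:
jog_arm(targets=[{"x": 0.01, "y": 0.001, "z": 0, "ax": 0, "ay": 0, "az": -0.18}, {"x": 0.024, "y": 0.001, "z": 0, "ax": 0, "ay": 0, "az": -0.36}, {"x": 0.024, "y": 0.001, "z": 0, "ax": 0, "ay": 0, "az": -0.54}, {"x": 0.024, "y": 0.001, "z": 0, "ax": 0, "ay": 0, "az": -0.72}, {"x": 0.024, "y": 0.001, "z": 0, "ax": 0, "ay": 0, "az": -0.9}, {"x": 0.024, "y": 0.001, "z": 0, "ax": 0, "ay": 0, "az": -1.08}, {"x": 0.024, "y": 0.001, "z": 0, "ax": 0, "ay": 0, "az": -1.26}, {"x": 0.024, "y": 0.001, "z": 0, "ax": 0, "ay": 0, "az": -1.44}, {"x": 0.024, "y": 0.001, "z": 0, "ax": 0, "ay": 0, "az": -1.571}, {"x": 0.024, "y": 0.001, "z": 0.04, "ax": 0, "ay": 0, "az": -1.571}, {"x": 0.024, "y": 0.001, "z": 0.08, "ax": 0, "ay": 0, "az": -1.571}, {"x": 0.024, "y": 0.001, "z": 0.12, "ax": 0, "ay": 0, "az": -1.571}, {"x": 0.024, "y": 0.001, "z": 0.15, "ax": 0, "ay": 0, "az": -1.571}, {"x": 0.024, "y": 0.001, "z": 0.163, "ax": 0, "ay": 0, "az": -1.571}, {"x": 0.024, "y": 0.001, "z": 0.163, "ax": 0, "ay": 0, "az": -1.571}, {"x": 0.024, "y": 0.001, "z": 0.163, "ax": 0, "ay": 0, "az": -1.571}])

```text
time: 3.5
eef_pos: [0.4331, 0.4043, 0.0695]
eef_rot: [0.0, 1.0, 0.001, 0.001]
ft_force: [-1.1, 0.2, 0.4]
grip_width: 0.0856
```

Request:
jog_arm(targets=[{"x": 0, "y": 0, "z": 0, "ax": 0, "ay": 0, "az": 0}, {"x": 0, "y": 0, "z": 0, "ax": 0, "ay": 0, "az": 0}, {"x": 0, "y": 0, "z": 0, "ax": 0, "ay": 0, "az": 0}, {"x": 0, "y": 0, "z": 0, "ax": 0, "ay": 0, "az": 0}, {"x": 0, "y": 0, "z": 0, "ax": 0, "ay": 0, "az": 0}, {"x": 0, "y": 0, "z": 0, "ax": 0, "ay": 0, "az": 0}], grip=0)

```text
time: 4.25
eef_pos: [0.432, 0.4041, 0.0686]
eef_rot: [-0.0, 1.0, 0.0, 0.0]
ft_force: [-1.0, -0.2, 3.3]
grip_width: 0.0192
```

Request:
jog_arm(targets=[{"x": 0, "y": 0, "z": -0.03, "ax": 0, "ay": 0, "az": 0}, {"x": 0, "y": 0, "z": -0.07, "ax": 0, "ay": 0, "az": 0}, {"x": 0, "y": 0, "z": -0.11, "ax": 0, "ay": 0, "az": 0}, {"x": 0, "y": 0, "z": -0.14, "ax": 0, "ay": 0, "az": 0}, {"x": -0.03, "y": -0.04, "z": -0.14, "ax": 0, "ay": 0, "az": -0.05}, {"x": -0.06, "y": -0.08, "z": -0.14, "ax": 0, "ay": 0, "az": -0.1}, {"x": -0.09, "y": -0.12, "z": -0.14, "ax": 0, "ay": 0, "az": -0.15}, {"x": -0.12, "y": -0.16, "z": -0.14, "ax": 0, "ay": 0, "az": -0.2}, {"x": -0.15, "y": -0.2, "z": -0.14, "ax": 0, "ay": 0, "az": -0.25}, {"x": -0.18, "y": -0.24, "z": -0.14, "ax": 0, "ay": 0, "az": -0.274}, {"x": -0.21, "y": -0.28, "z": -0.14, "ax": 0, "ay": 0, "az": -0.274}, {"x": -0.23, "y": -0.31, "z": -0.14, "ax": 0, "ay": 0, "az": -0.274}, {"x": -0.244, "y": -0.334, "z": -0.135, "ax": 0, "ay": 0, "az": -0.274}, {"x": -0.244, "y": -0.334, "z": -0.125, "ax": 0, "ay": 0, "az": -0.274}, {"x": -0.244, "y": -0.334, "z": -0.12, "ax": 0, "ay": 0, "az": -0.274}, {"x": -0.244, "y": -0.334, "z": -0.12, "ax": 0, "ay": 0, "az": -0.274}, {"x": -0.244, "y": -0.334, "z": -0.12, "ax": 0, "ay": 0, "az": -0.274}])

```text
time: 6.38
eef_pos: [0.6757, 0.0712, 0.1885]
eef_rot: [-0.137, 0.991, 0.0, 0.0]
ft_force: [-0.3, 0.7, -1.3]
grip_width: 0.0191
```

```bash
python3 - <<'E'
from h import *
st(); ims=[look(n,n[:2]+'3')[0] for n in('scene','side','wrist')]
a=cv2.resize(ims[0][120:240,250:370],(400,400)); b=cv2.resize(ims[1][140:260,150:270],(400,400))
w=cv2.resize(ims[2][100:350,100:420],(400,200)) 
cv2.imwrite('pics/c3.png',np.vstack([np.hstack([a,b]),np.hstack([w,w*0])])[:,:,::-1])
E
```

```text
{'time': np.float64(6.375), 'eef_pos': array([0.6757, 0.0712, 0.1885]), 'eef_rot': array([-1.374e-01,  9.905e-01,  1.000e-04,  0.000e+00]), 'ft_force': array([-0.3077,  0.7353, -1.3208]), 'grip_width': np.float64(0.0191), 'joint_pos': array([-5.9100e-02,  6.4690e-01,  1.3256e+00,  1.0000e-04,  1.1691e+00,
       -1.9057e+00])}
```

View pics/c3.png

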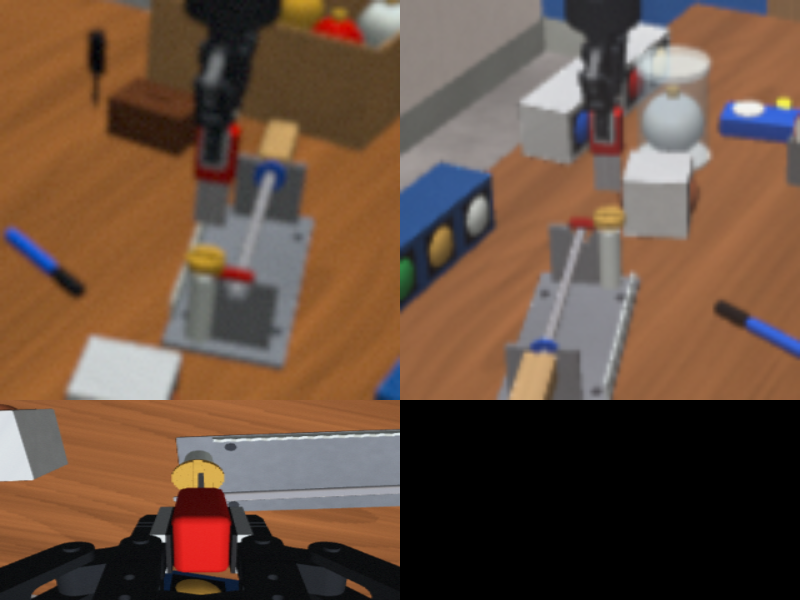

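```bash
python3 - <<'E'
from h import *
im,d,c=load('wr3'); m=masks(im); P=cloud(c,d)
hm=(m['yel']&(abs(P[...,0]-.676)<.03)&(abs(P[...,1]-.07)<.03)); 
ys,xs=np.nonzero(hm); print(xs.min(),xs.max(),ys.min(),ys.max())
for v in range(ys.min()+2,ys.max()-2,3):
    r=m['V'][v,xs.min():xs.max()]; print(v,r[8:-8].tolist())
E
```

```text
237 278 175 211
177 [157, 121, 91, 104, 87, 90, 105, 133, 136, 154, 208, 216, 216, 217, 217, 217, 212, 149, 113, 109, 86, 82, 107, 94, 120]
180 [116, 135, 191, 207, 210, 217, 217, 217, 216, 194, 209, 213, 213, 214, 214, 213, 213, 218, 217, 218, 218, 217, 217, 204, 171]
183 [217, 217, 217, 215, 217, 216, 216, 203, 214, 196, 214, 218, 219, 217, 218, 218, 218, 217, 217, 215, 216, 218, 216, 217, 215]
186 [200, 214, 216, 218, 216, 218, 218, 218, 216, 198, 216, 220, 222, 220, 220, 221, 221, 218, 197, 214, 217, 216, 217, 217, 216]
189 [216, 216, 218, 217, 216, 216, 215, 216, 217, 194, 213, 216, 217, 218, 218, 216, 220, 217, 217, 215, 216, 217, 216, 216, 215]
192 [216, 217, 216, 216, 216, 217, 218, 217, 216, 196, 216, 219, 219, 158, 79, 63, 62, 94, 207, 216, 217, 217, 217, 217, 216]
195 [216, 216, 217, 216, 218, 216, 218, 215, 217, 197, 220, 223, 224, 131, 66, 62, 60, 71, 205, 218, 216, 217, 215, 218, 215]
198 [217, 214, 216, 214, 215, 215, 215, 216, 215, 193, 212, 216, 217, 125, 63, 62, 59, 61, 201, 217, 216, 216, 215, 217, 216]
201 [216, 216, 215, 215, 214, 215, 216, 215, 210, 194, 215, 218, 219, 127, 64, 60, 60, 59, 201, 215, 216, 216, 217, 216, 216]
204 [218, 216, 215, 216, 215, 214, 216, 215, 216, 195, 215, 221, 221, 127, 65, 61, 60, 63, 167, 210, 216, 216, 213, 216, 216]
207 [214, 215, 215, 215, 214, 208, 214, 214, 215, 194, 208, 211, 212, 124, 67, 60, 60, 61, 166, 210, 214, 215, 215, 215, 214]
```

Request:
jog_arm(targets=[{"x": 0, "y": -0.0008, "z": 0, "ax": 0, "ay": 0, "az": 0}, {"x": 0, "y": -0.0008, "z": 0.01, "ax": 0, "ay": 0, "az": 0}, {"x": 0, "y": -0.0008, "z": 0.02, "ax": 0, "ay": 0, "az": 0}, {"x": 0, "y": -0.0008, "z": 0.025, "ax": 0, "ay": 0, "az": 0}, {"x": 0, "y": -0.0008, "z": 0.025, "ax": 0, "ay": 0, "az": 0}])

```text
time: 7.15
eef_pos: [0.6758, 0.0693, 0.1623]
eef_rot: [-0.137, 0.991, 0.0, -0.001]
ft_force: [-0.8, -0.0, -1.0]
grip_width: 0.0194
```

```bash
python3 - <<'E'
from h import *
s=st(); im,d,c=look('wrist','wr4'); m=masks(im); P=cloud(c,d)
hm=(m['yel']&(abs(P[...,0]-.676)<.03)&(abs(P[...,1]-.07)<.03)); 
ys,xs=np.nonzero(hm); print(xs.min(),xs.max(),ys.min(),ys.max())
for v in range(ys.min()+2,ys.max()+6,3):
    r=m['V'][v,245:275]; print(v,r.tolist())
E
```

```text
{'time': np.float64(7.15), 'eef_pos': array([0.6758, 0.0693, 0.1623]), 'eef_rot': array([-1.366e-01,  9.906e-01,  2.000e-04, -9.000e-04]), 'ft_force': array([-0.7693, -0.002 , -0.9828]), 'grip_width': np.float64(0.0194), 'joint_pos': array([-0.0619,  0.6766,  1.3461, -0.    ,  1.1207, -1.9069])}
236 282 184 221
186 [158, 160, 95, 80, 82, 82, 81, 87, 83, 83, 146, 210, 218, 219, 219, 218, 218, 220, 192, 107, 82, 82, 84, 82, 86, 91, 99, 107, 149, 157]
189 [86, 83, 101, 108, 183, 197, 208, 216, 218, 218, 201, 212, 214, 213, 213, 214, 214, 213, 186, 212, 218, 219, 211, 203, 198, 175, 141, 90, 83, 88]
192 [196, 213, 217, 217, 217, 219, 217, 216, 219, 218, 197, 213, 217, 155, 76, 62, 62, 94, 176, 213, 218, 218, 218, 217, 217, 218, 218, 218, 212, 198]
195 [219, 217, 218, 217, 218, 203, 215, 218, 218, 217, 196, 217, 221, 129, 68, 62, 63, 72, 175, 214, 218, 217, 217, 218, 218, 219, 219, 217, 217, 217]
198 [218, 218, 218, 217, 219, 217, 218, 218, 218, 217, 195, 216, 218, 129, 70, 62, 63, 62, 173, 213, 217, 217, 217, 218, 218, 218, 217, 218, 217, 218]
201 [212, 217, 218, 216, 217, 218, 218, 219,
[... 466 characters left out ...]
 93, 69, 64, 64, 65, 64, 76, 93, 81, 90, 93, 94, 92, 93, 95, 110, 146, 189]
213 [67, 64, 64, 63, 65, 64, 63, 65, 65, 64, 64, 65, 64, 63, 66, 67, 65, 68, 66, 67, 68, 67, 67, 67, 65, 65, 66, 67, 67, 72]
216 [65, 64, 65, 66, 62, 67, 67, 65, 66, 65, 65, 63, 65, 64, 68, 65, 68, 65, 66, 66, 64, 68, 65, 66, 67, 66, 65, 66, 69, 72]
219 [63, 64, 65, 64, 65, 68, 65, 65, 67, 65, 65, 65, 66, 66, 64, 65, 67, 68, 66, 66, 69, 66, 66, 68, 67, 68, 68, 65, 72, 73]
222 [65, 63, 63, 65, 69, 65, 67, 65, 66, 64, 62, 68, 67, 69, 67, 68, 67, 68, 66, 66, 66, 66, 66, 66, 69, 69, 68, 67, 68, 69]
225 [66, 65, 64, 68, 67, 68, 66, 68, 68, 67, 69, 67, 66, 68, 67, 67, 66, 68, 67, 67, 67, 71, 68, 68, 69, 67, 67, 66, 69, 69]
```

Request:
jog_arm(targets=[{"x": 0, "y": -0.0008, "z": 0, "ax": 0, "ay": 0, "az": 0}, {"x": 0, "y": -0.0008, "z": 0.003, "ax": 0, "ay": 0, "az": 0}, {"x": 0, "y": -0.0008, "z": 0.006, "ax": 0, "ay": 0, "az": 0}, {"x": 0, "y": -0.0008, "z": 0.009, "ax": 0, "ay": 0, "az": 0}, {"x": 0, "y": -0.0008, "z": 0.0115, "ax": 0, "ay": 0, "az": 0}, {"x": 0, "y": -0.0008, "z": 0.0115, "ax": 0, "ay": 0, "az": 0}])

```text
time: 7.95
eef_pos: [0.6763, 0.0685, 0.1514]
eef_rot: [-0.137, 0.991, 0.0, -0.0]
ft_force: [0.3, -0.4, -0.5]
grip_width: 0.0192
```

Request:
jog_arm(targets=[{"x": 0, "y": 0, "z": 0.001, "ax": 0, "ay": 0, "az": 0.15}, {"x": 0, "y": 0, "z": 0.001, "ax": 0, "ay": 0, "az": 0.3}, {"x": 0, "y": 0, "z": 0.001, "ax": 0, "ay": 0, "az": 0.45}, {"x": 0, "y": 0, "z": 0.001, "ax": 0, "ay": 0, "az": 0.6}, {"x": 0, "y": 0, "z": 0.001, "ax": 0, "ay": 0, "az": 0.75}, {"x": 0, "y": 0, "z": 0.001, "ax": 0, "ay": 0, "az": 0.9}, {"x": 0, "y": 0, "z": 0.001, "ax": 0, "ay": 0, "az": 1.05}, {"x": 0, "y": 0, "z": 0.001, "ax": 0, "ay": 0, "az": 1.2}, {"x": 0, "y": 0, "z": 0.001, "ax": 0, "ay": 0, "az": 1.35}, {"x": 0, "y": 0, "z": 0.001, "ax": 0, "ay": 0, "az": 1.45}, {"x": 0, "y": 0, "z": 0.001, "ax": 0, "ay": 0, "az": 1.54}, {"x": 0, "y": 0, "z": 0.001, "ax": 0, "ay": 0, "az": 1.62}, {"x": 0, "y": 0, "z": 0.001, "ax": 0, "ay": 0, "az": 1.62}, {"x": 0, "y": 0, "z": 0.001, "ax": 0, "ay": 0, "az": 1.62}])

```text
time: 9.7
eef_pos: [0.6773, 0.069, 0.1511]
eef_rot: [0.623, 0.782, 0.001, 0.001]
ft_force: [1.6, 2.6, -0.6]
grip_width: 0.0191
```

```bash
python3 - <<'E'
from h import *
s=st(); print(s['ft_torque'],'tool x yaw',np.degrees(np.arctan2(*R.from_quat(s['eef_rot']).as_matrix()[1::-1,0])))
ims=[look(n,n[:2]+'5')[0] for n in('scene','side','wrist')]
for n in('sc5','si5','wr5'):
    im,d,c=load(n);P=cloud(c,d);m=masks(im);z=P[...,2]
    t=m['red']&(z>.075)&(z<.09)&(abs(P[...,0]-.68)<.06)&(abs(P[...,1]-.06)<.06)
    print(n,t.sum(), P[t].mean(0) if t.sum() else '', rect(P,t) if t.sum()>5 else '')
E
```

```text
{'time': np.float64(9.7), 'eef_pos': array([0.6773, 0.069 , 0.1511]), 'eef_rot': array([6.229e-01, 7.823e-01, 9.000e-04, 5.000e-04]), 'ft_force': array([ 1.6473,  2.6226, -0.575 ]), 'grip_width': np.float64(0.0191), 'joint_pos': array([-6.2700e-02,  6.8980e-01,  1.3536e+00,  1.0000e-03,  1.0962e+00,
       -2.8910e-01])}
[ 0.57994777 -0.42543336 -0.01152731] tool x yaw 102.94707314424873
sc5 15 [0.68972711 0.03872091 0.0826434 ] (array([689.6,  39.4]), array([ 8.6, 20.7]), 27.9, np.float64(0.083), 15)
si5 0  
wr5 0
```

Request:
jog_arm(targets=[{"x": 0, "y": 0, "z": -0.01, "ax": 0, "ay": 0, "az": -0.06}, {"x": 0, "y": 0, "z": -0.03, "ax": 0, "ay": 0, "az": -0.06}, {"x": 0, "y": 0, "z": -0.05, "ax": 0, "ay": 0, "az": -0.06}, {"x": 0, "y": 0, "z": -0.06, "ax": 0, "ay": 0, "az": -0.06}, {"x": 0, "y": 0, "z": -0.06, "ax": 0, "ay": 0, "az": -0.06}])

```text
time: 10.48
eef_pos: [0.6764, 0.0681, 0.2113]
eef_rot: [0.6, 0.8, -0.0, 0.0]
ft_force: [0.6, 0.0, -0.4]
grip_width: 0.019
```

```bash
python3 - <<'E'
from h import *
s=st()
ims=[look(n,n[:2]+'6')[0] for n in('scene','side','wrist')]
for n in('sc6','si6','wr6'):
    im,d,c=load(n);P=cloud(c,d);m=masks(im);z=P[...,2]
    t=m['red']&(z>.07)&(z<.092)&(abs(P[...,0]-.68)<.06)&(abs(P[...,1]-.06)<.06)
    print(n,t.sum(), P[t].mean(0) if t.sum() else '', rect(P,t) if t.sum()>5 else '')
a=cv2.resize(ims[0][150:230,280:360],(400,400)); b=cv2.resize(ims[1][160:240,170:250],(400,400)); w=cv2.resize(ims[2],(267,200))
cv2.imwrite('pics/c6.png',np.vstack([np.hstack([a,b]),np.hstack([w,np.zeros((200,533,3),np.uint8)])])[:,:,::-1])
E
```

```text
{'time': np.float64(10.475), 'eef_pos': array([0.6764, 0.0681, 0.2113]), 'eef_rot': array([ 5.995e-01,  8.004e-01, -2.000e-04,  4.000e-04]), 'ft_force': array([ 0.6164,  0.036 , -0.3863]), 'grip_width': np.float64(0.019), 'joint_pos': array([-6.3400e-02,  6.2350e-01,  1.3036e+00, -7.0000e-04,  1.2141e+00,
       -3.4810e-01])}
sc6 16 [0.6892343  0.03906585 0.08277229] (array([689.5,  39.8]), array([ 8.7, 23. ]), 28.9, np.float64(0.0827), 16)
si6 0  
wr6 30 [0.68554083 0.05010959 0.08351959] (array([683.6,  50. ]), array([14.9,  3.3]), 15.1, np.float64(0.0835), 30)
```

View pics/c6.png

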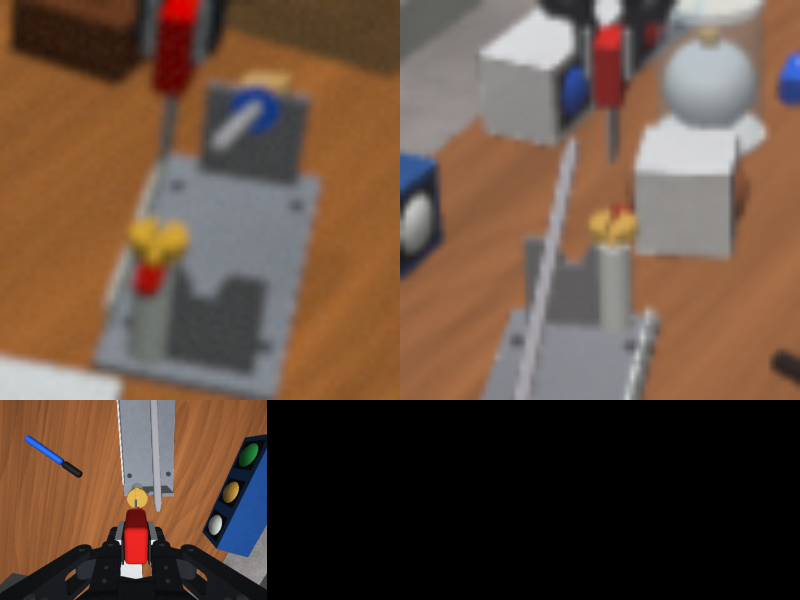

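The keeper is open (head at (158,240) of the left crop, tab toward -y). The freed spindle has tipped: its rod tip is up and its handle has dropped. 7 pictures used.

```bash
python3 - <<'E'
from h import *
im,d,c=load('wr6'); m=masks(im); P=cloud(c,d)
hm=(m['yel']&(abs(P[...,0]-.676)<.03)&(abs(P[...,1]-.07)<.03)); ys,xs=np.nonzero(hm); print(xs.min(),xs.max(),ys.min(),ys.max())
for v in range(ys.min(),ys.max(),3): print(v,m['V'][v,245:280].tolist())
z=P[...,2]; t=m['red']&(z>.07)&(z<.092)&(abs(P[...,0]-.68)<.06)&(abs(P[...,1]-.06)<.06); print(np.argwhere(t)[[0,-1]], np.ptp(np.argwhere(t),0))
# rod in all views
for n in('sc6','si6','wr6'):
    im,d,c=load(n);P=cloud(c,d);m=masks(im);z=P[...,2]
    a=(P[...,:2]-[.6891,.1223])@np.array([.943,.3328]); t=(P[...,:2]-[.6891,.1223])@np.array([-.333,.943])
    s=(abs(a)<.012)&(z>.03)&(z<.25)&(t>-.12)&(t<.3)&(m['S']<60)
    q=P[s]; tt=t[s]
    for lo in np.arange(-.1,.3,.03):
        k=(tt>lo)&(tt<lo+.03)
        if k.sum()>4: print(n,round(lo+.015,3),k.sum(),np.median(a[s][k]).round(4),np.percentile(q[k][:,2],[10,50,90]).round(3))
    w=(m['H']>8)&(m['H']<28)&(m['S']>60)&(abs(a)<.03)&(t>.17)&(t<.32)&(z>.02)
    if w.sum()>20: q=P[w]; print('handle',w.sum(),q.min(0).round(3),q.max(0).round(3))
E
```

```text
244 282 168 206
168 [164, 163, 164, 164, 162, 163, 162, 127, 109, 115, 118, 124, 123, 124, 125, 143, 166, 169, 167, 152, 145, 129, 125, 124, 127, 128, 127, 122, 91, 80, 76, 76, 76, 76, 77]
171 [162, 162, 165, 162, 164, 163, 145, 115, 116, 122, 123, 159, 185, 203, 205, 222, 222, 225, 224, 224, 225, 213, 182, 202, 188, 152, 145, 144, 120, 94, 76, 78, 79, 77, 75]
174 [160, 162, 163, 146, 123, 123, 179, 210, 220, 225, 224, 225, 225, 225, 199, 218, 224, 224, 226, 224, 225, 226, 225, 226, 225, 226, 226, 226, 221, 210, 178, 128, 102, 77, 75]
177 [162, 143, 163, 188, 211, 223, 226, 226, 226, 225, 225, 225, 219, 225, 201, 223, 227, 227, 227, 226, 226, 226, 225, 226, 225, 224, 226, 226, 225, 226, 225, 225, 216, 178, 111]
180 [128, 204, 220, 224, 224, 225, 225, 226, 225, 224, 226, 226, 226, 226, 226, 227, 228, 227, 227, 227, 226, 207, 223, 226, 226, 225, 226, 226, 225, 227, 225, 226, 225, 226, 219]
183 [217, 225, 225, 225, 225, 225, 225, 226, 226, 226, 226, 226, 225, 226, 199, 219, 225, 222, 225, 224, 225, 225, 226, 226, 225, 224, 205, 223, 225, 226, 218, 224, 225, 226, 225]
186 [225, 226, 209,
[... 1514 characters left out ...]
277 0.022] [0.65  0.382 0.077]
si6 -0.055 43 0.0019 [0.033 0.049 0.067]
si6 -0.025 41 -0.0049 [0.039 0.152 0.237]
si6 0.005 24 -0.0003 [0.133 0.14  0.147]
si6 0.035 23 -0.0001 [0.121 0.127 0.133]
si6 0.065 22 0.0002 [0.111 0.114 0.122]
si6 0.095 24 0.0005 [0.097 0.103 0.109]
si6 0.125 28 0.0017 [0.086 0.09  0.099]
si6 0.155 23 0.0018 [0.075 0.08  0.083]
si6 0.185 28 -0.0062 [0.038 0.065 0.07 ]
handle 324 [0.586 0.29  0.02 ] [0.644 0.392 0.078]
wr6 -0.055 292 -0.0049 [0.04  0.066 0.226]
wr6 -0.025 852 -0.004 [0.148 0.154 0.231]
wr6 0.005 672 -0.0021 [0.136 0.141 0.146]
wr6 0.035 645 -0.0014 [0.123 0.128 0.134]
wr6 0.065 611 -0.0007 [0.111 0.116 0.121]
wr6 0.095 318 -0.0003 [0.103 0.106 0.11 ]
```

Request:
jog_arm(targets=[{"x": 0.05, "y": -0.018, "z": 0, "ax": 0, "ay": 0, "az": -0.15}, {"x": 0.1, "y": -0.036, "z": 0, "ax": 0, "ay": 0, "az": -0.3}, {"x": 0.15, "y": -0.054, "z": 0, "ax": 0, "ay": 0, "az": -0.45}, {"x": 0.2, "y": -0.072, "z": 0, "ax": 0, "ay": 0, "az": -0.6}, {"x": 0.25, "y": -0.09, "z": 0, "ax": 0, "ay": 0, "az": -0.75}, {"x": 0.3, "y": -0.108, "z": 0, "ax": 0, "ay": 0, "az": -0.9}, {"x": 0.35, "y": -0.126, "z": 0, "ax": 0, "ay": 0, "az": -1.05}, {"x": 0.38, "y": -0.136, "z": 0, "ax": 0, "ay": 0, "az": -1.2}, {"x": 0.391, "y": -0.1403, "z": 0, "ax": 0, "ay": 0, "az": -1.29}, {"x": 0.391, "y": -0.1403, "z": 0.02, "ax": 0, "ay": 0, "az": -1.29}, {"x": 0.391, "y": -0.1403, "z": 0.03, "ax": 0, "ay": 0, "az": -1.29}, {"x": 0.391, "y": -0.1403, "z": 0.03, "ax": 0, "ay": 0, "az": -1.29}])

```text
time: 12.12
eef_pos: [0.4313, 0.4036, 0.1795]
eef_rot: [-0.002, 1.0, -0.001, -0.001]
ft_force: [-0.1, -0.4, -0.2]
grip_width: 0.0191
```

```bash
cat >> h.py <<'E'
def todo(s,world_xyz,deg=0):
    Rm=R.from_quat(s['eef_rot']).as_matrix(); print('tool shift',(Rm.T@(np.array(world_xyz)-s['eef_pos'])).round(4),'xyaw',np.degrees(np.arctan2(Rm[1,0],Rm[0,0])).round(2))
def blockpose(n,near=(.432,.404)):
    im,d,c=load(n);P=cloud(c,d);z=P[...,2]
    b=(abs(z-.05)<.004)&(abs(P[...,0]-near[0])<.11)&(abs(P[...,1]-near[1])<.11)&(im[...,0]<150)
    return rect(P,b)
E
python3 - <<'E'
from h import *
s=st(); [look(n,n[:2]+'7') for n in('side','wrist')]
print(blockpose('si7'),blockpose('wr7'),blockpose('side0'),blockpose('w2')); todo(s,[.4313,.4033,.0686])
im,d,c=load('wr7'); P=cloud(c,d); z=P[...,2]; sl=(abs(P[...,0]-.4315)<.045)&(abs(P[...,1]-.4035)<.03)&(z<.045); print(rect(P,sl))
E
```

```text
{'time': np.float64(12.125), 'eef_pos': array([0.4313, 0.4036, 0.1795]), 'eef_rot': array([-1.9e-03,  1.0e+00, -9.0e-04, -1.3e-03]), 'ft_force': array([-0.0911, -0.4394, -0.1887]), 'grip_width': np.float64(0.0191), 'joint_pos': array([ 5.6330e-01,  5.4580e-01,  1.5698e+00, -1.0000e-04,  1.0292e+00,
       -1.0113e+00])}
(array([452.4, 431.4]), array([225.4, 135.7]), 22.7, np.float64(0.0491), 487) (array([427.1, 439.3]), array([144. , 199.1]), 89.9, np.float64(0.0494), 7322) (array([430.6, 440.5]), array([214. , 146.2]), 0.2, np.float64(0.0492), 370) (array([431.9, 439.4]), array([143.6, 218.6]), 89.9, np.float64(0.0493), 5705)
tool shift [-3.000e-04 -1.000e-04  1.109e-01] xyaw -179.78
(array([432.2, 402.6]), array([32.9,  6.6]), 0.9, np.float64(0.0035), 192)
```

Request:
jog_arm(targets=[{"x": -0.0005, "y": 0, "z": 0.03, "ax": 0, "ay": 0, "az": 0}, {"x": -0.0005, "y": 0, "z": 0.05, "ax": 0, "ay": 0, "az": 0}, {"x": -0.0005, "y": 0, "z": 0.065, "ax": 0, "ay": 0, "az": 0}, {"x": -0.0005, "y": 0, "z": 0.075, "ax": 0, "ay": 0, "az": 0}, {"x": -0.0005, "y": 0, "z": 0.085, "ax": 0, "ay": 0, "az": 0}, {"x": -0.0005, "y": 0, "z": 0.095, "ax": 0, "ay": 0, "az": 0}, {"x": -0.0005, "y": 0, "z": 0.105, "ax": 0, "ay": 0, "az": 0}, {"x": -0.0005, "y": 0, "z": 0.11, "ax": 0, "ay": 0, "az": 0}, {"x": -0.0005, "y": 0, "z": 0.11, "ax": 0, "ay": 0, "az": 0}])

```text
time: 13.35
eef_pos: [0.4322, 0.4042, 0.0704]
eef_rot: [-0.002, 1.0, -0.0, -0.0]
ft_force: [0.1, -0.1, -0.1]
grip_width: 0.0194
```

Request:
jog_arm(targets=[{"x": 0, "y": 0, "z": 0.002, "ax": 0, "ay": 0, "az": 0}, {"x": 0, "y": 0, "z": 0.002, "ax": 0, "ay": 0, "az": 0}])

```text
time: 13.6
eef_pos: [0.4325, 0.4044, 0.069]
eef_rot: [-0.002, 1.0, 0.0, 0.0]
ft_force: [0.0, -0.3, -1.4]
grip_width: 0.0189
```

Request:
jog_arm(targets=[{"x": 0, "y": 0, "z": 0, "ax": 0, "ay": 0, "az": 0}, {"x": 0, "y": 0, "z": 0, "ax": 0, "ay": 0, "az": 0}, {"x": 0, "y": 0, "z": 0, "ax": 0, "ay": 0, "az": 0}, {"x": 0, "y": 0, "z": 0, "ax": 0, "ay": 0, "az": 0}, {"x": 0, "y": 0, "z": -0.04, "ax": 0, "ay": 0, "az": 0}, {"x": 0, "y": 0, "z": -0.09, "ax": 0, "ay": 0, "az": 0}, {"x": 0, "y": 0, "z": -0.14, "ax": 0, "ay": 0, "az": 0}, {"x": 0, "y": 0, "z": -0.16, "ax": 0, "ay": 0, "az": 0}, {"x": 0, "y": 0, "z": -0.16, "ax": 0, "ay": 0, "az": 0}], grip=1)

```text
time: 14.72
eef_pos: [0.4333, 0.405, 0.2308]
eef_rot: [-0.002, 1.0, 0.001, 0.002]
ft_force: [0.0, -0.8, -0.4]
grip_width: 0.0854
```

```bash
python3 - <<'E'
from h import *
s=st(); [look(n,n[:2]+'8') for n in('side','wrist')]
for n in('si8','wr8'):
    im,d,c=load(n);P=cloud(c,d);m=masks(im);z=P[...,2]
    k=m['red']&(abs(P[...,0]-.432)<.04)&(abs(P[...,1]-.404)<.04)&(z>.04)
    print(n,rect(P,k&(z>.094)),np.nanpercentile(z[k],[2,98]))
    u=np.array([.943,.3328]);v=np.array([-.333,.943])
    w=(m['H']>8)&(m['H']<30)&(m['S']>50)&(P[...,2]>.018); a=(P[...,:2]-[.6891,.1223])@u; t=(P[...,:2]-[.6891,.1223])@v
    w&=(abs(a)<.03)&(t>.17)&(t<.33)
    q=P[w]; tt=t[w];aa=a[w]
    for lo in np.arange(.18,.33,.02):
        kk=(tt>lo)&(tt<lo+.02)
        if kk.sum()>8: print(n,round(lo+.01,2),kk.sum(),np.percentile(aa[kk],[3,50,97]).round(4),np.percentile(q[kk][:,2],[5,50,95]).round(3))
cv2.imwrite('pics/v8.png',cv2.imread('pics/wr8.png'))
E
```

```text
{'time': np.float64(14.725), 'eef_pos': array([0.4333, 0.405 , 0.2308]), 'eef_rot': array([-0.0021,  1.    ,  0.0013,  0.002 ]), 'ft_force': array([ 0.0354, -0.8286, -0.3993]), 'grip_width': np.float64(0.0854), 'joint_pos': array([ 0.5633,  0.483 ,  1.5191,  0.    ,  1.1348, -1.0117])}
si8 (array([431.1, 407.8]), array([20.7, 32.8]), 88.3, np.float64(0.0979), 60) [0.05448392 0.1007605 ]
si8 0.19 18 [-0.0114  0.0035  0.026 ] [0.054 0.069 0.073]
si8 0.21 64 [-0.012   0.0011  0.019 ] [0.046 0.069 0.074]
si8 0.23 74 [-0.0118  0.0026  0.0177] [0.053 0.061 0.067]
si8 0.25 72 [-0.0114  0.0002  0.0183] [0.039 0.052 0.057]
si8 0.27 104 [-0.01    0.0048  0.0196] [0.022 0.042 0.049]
wr8 (array([431.2, 404.8]), array([33.2, 19.6]), 0.7, np.float64(0.0989), 745) [0.0595318 0.1005322]
wr8 0.19 196 [-0.0144 -0.0107  0.0138] [0.048 0.071 0.075]
wr8 0.21 631 [-0.0144 -0.006   0.0141] [0.044 0.067 0.073]
wr8 0.23 614 [-0.0139 -0.0059  0.0145] [0.035 0.059 0.065]
wr8 0.25 576 [-0.0135 -0.0051  0.0153] [0.027 0.051 0.057]
wr8 0.27 439 [-0.0132 -0.0022  0.0155] [0.026 0.044 0.049]
```

Request:
jog_arm(targets=[{"x": -0.03, "y": -0.01, "z": 0, "ax": 0, "ay": 0, "az": 0.17}, {"x": -0.07, "y": -0.02, "z": 0, "ax": 0, "ay": 0, "az": 0.34}, {"x": -0.11, "y": -0.035, "z": 0, "ax": 0, "ay": 0, "az": 0.51}, {"x": -0.15, "y": -0.05, "z": 0, "ax": 0, "ay": 0, "az": 0.68}, {"x": -0.175, "y": -0.054, "z": 0.02, "ax": 0, "ay": 0, "az": 0.85}, {"x": -0.175, "y": -0.054, "z": 0.04, "ax": 0, "ay": 0, "az": 1.02}, {"x": -0.175, "y": -0.054, "z": 0.06, "ax": 0, "ay": 0, "az": 1.19}, {"x": -0.175, "y": -0.054, "z": 0.071, "ax": 0, "ay": 0, "az": 1.235}, {"x": -0.175, "y": -0.054, "z": 0.071, "ax": 0, "ay": 0, "az": 1.235}])

```text
time: 15.95
eef_pos: [0.6057, 0.3502, 0.1541]
eef_rot: [0.577, 0.817, -0.003, -0.002]
ft_force: [0.5, -0.2, 0.1]
grip_width: 0.0855
```

Request:
jog_arm(targets=[{"x": 0, "y": 0, "z": 0.01, "ax": 0, "ay": -0.15, "az": 0}, {"x": 0, "y": 0, "z": 0.03, "ax": 0, "ay": -0.3, "az": 0}, {"x": 0, "y": 0, "z": 0.05, "ax": 0, "ay": -0.38, "az": 0}, {"x": 0, "y": 0, "z": 0.05, "ax": 0, "ay": -0.38, "az": 0}, {"x": 0, "y": 0, "z": 0.05, "ax": 0, "ay": -0.38, "az": 0}])

```text
time: 16.58
eef_pos: [0.6082, 0.3509, 0.1084]
eef_rot: [0.567, 0.802, -0.109, 0.154]
ft_force: [0.6, -0.4, 0.1]
grip_width: 0.0855
```

```bash
python3 - <<'E'
from h import *
s=st(); Rm=R.from_quat(s['eef_rot']).as_matrix(); print(Rm.round(3))
im,d,c=look('wrist','wr9'); P=cloud(c,d); m=masks(im)
Q=(P-s['eef_pos'])@Rm  # tool frame
w=(m['H']>8)&(m['H']<30)&(m['S']>50)&(abs(Q[...,0])<.1)&(abs(Q[...,1])<.03)&(P[...,2]>.018)&(Q[...,2]<.13)&(Q[...,2]>.03)
q=Q[w]
for lo in np.arange(-.05,.1,.02):
    k=(q[:,0]>lo)&(q[:,0]<lo+.02)
    if k.sum()>10: print(round(lo+.01,2),k.sum(),np.percentile(q[k][:,1],[2,50,98]).round(4),np.percentile(q[k][:,2],[5,20,50]).round(4))
todo(s,[.6182,.3232,.034])
E
```

```text
{'time': np.float64(16.575), 'eef_pos': array([0.6082, 0.3509, 0.1084]), 'eef_rot': array([ 0.567 ,  0.8019, -0.1085,  0.1541]), 'ft_force': array([ 0.5981, -0.3986,  0.1167]), 'grip_width': np.float64(0.0855), 'joint_pos': array([ 0.5192,  0.8272,  1.2445, -0.4066,  1.1714,  0.3584])}
[[-0.31   0.943  0.124]
 [ 0.876  0.334 -0.349]
 [-0.37   0.001 -0.929]]
-0.04 46 [-0.0124  0.006   0.0202] [0.049  0.0498 0.0637]
-0.02 1175 [-0.0128  0.0018  0.0171] [0.0469 0.0476 0.0484]
-0.0 1310 [-0.0128  0.0024  0.0173] [0.0471 0.0478 0.0486]
0.02 1434 [-0.0126  0.003   0.0179] [0.0473 0.048  0.0488]
0.04 1552 [-0.0119  0.003   0.0183] [0.0475 0.0482 0.049 ]
0.06 793 [-0.0115  0.0035  0.0185] [0.0477 0.0487 0.0498]
tool shift [0.0002 0.0001 0.08  ] xyaw 109.47
```

Request:
jog_arm(targets=[{"x": -0.002, "y": 0.0025, "z": 0.03, "ax": 0, "ay": 0, "az": 0}, {"x": -0.002, "y": 0.0025, "z": 0.06, "ax": 0, "ay": 0, "az": 0}, {"x": -0.002, "y": 0.0025, "z": 0.08, "ax": 0, "ay": 0, "az": 0}, {"x": -0.002, "y": 0.0025, "z": 0.082, "ax": 0, "ay": 0, "az": 0}, {"x": -0.002, "y": 0.0025, "z": 0.082, "ax": 0, "ay": 0, "az": 0}])

```text
time: 17.25
eef_pos: [0.6216, 0.3217, 0.0335]
eef_rot: [0.567, 0.802, -0.108, 0.155]
ft_force: [-0.8, 0.7, 0.5]
grip_width: 0.0852
```

Request:
jog_arm(targets=[{"x": 0, "y": 0, "z": 0, "ax": 0, "ay": 0, "az": 0}, {"x": 0, "y": 0, "z": 0, "ax": 0, "ay": 0, "az": 0}, {"x": 0, "y": 0, "z": 0, "ax": 0, "ay": 0, "az": 0}, {"x": 0, "y": 0, "z": 0, "ax": 0, "ay": 0, "az": 0}, {"x": 0, "y": 0, "z": 0, "ax": 0, "ay": 0, "az": 0}, {"x": 0, "y": 0, "z": 0, "ax": 0, "ay": 0, "az": 0}], grip=0)

```text
time: 18.0
eef_pos: [0.6209, 0.3219, 0.0328]
eef_rot: [0.567, 0.802, -0.109, 0.154]
ft_force: [-0.4, 3.1, 3.2]
grip_width: 0.031
```

Request:
jog_arm(targets=[{"x": -0.004, "y": 0, "z": -0.009, "ax": 0, "ay": 0, "az": 0}, {"x": -0.011, "y": 0, "z": -0.028, "ax": 0, "ay": 0, "az": 0}, {"x": -0.022, "y": 0, "z": -0.056, "ax": 0, "ay": 0, "az": 0}, {"x": -0.037, "y": 0, "z": -0.093, "ax": 0, "ay": 0, "az": 0}, {"x": -0.052, "y": 0, "z": -0.13, "ax": 0, "ay": 0, "az": 0}, {"x": -0.067, "y": 0, "z": -0.167, "ax": 0, "ay": 0, "az": 0}, {"x": -0.067, "y": 0, "z": -0.167, "ax": 0, "ay": 0.13, "az": 0}, {"x": -0.067, "y": 0, "z": -0.167, "ax": 0, "ay": 0.26, "az": 0}, {"x": -0.067, "y": 0, "z": -0.167, "ax": 0, "ay": 0.38, "az": 0}, {"x": -0.067, "y": 0, "z": -0.167, "ax": 0, "ay": 0.38, "az": 0}, {"x": -0.067, "y": 0, "z": -0.167, "ax": 0, "ay": 0.38, "az": 0}])

```text
time: 19.38
eef_pos: [0.6206, 0.321, 0.2129]
eef_rot: [0.577, 0.817, -0.001, 0.001]
ft_force: [-0.3, 0.5, -1.6]
grip_width: 0.0315
```

```bash
cat >> h.py <<'E'
def spindle(s,names,show=True):
    """rod points from views -> in tool frame, at the grasp: fit line"""
    Rm=R.from_quat(s['eef_rot']).as_matrix(); out=[]
    for n in names:
        im,d,c=load(n); P=cloud(c,d); Q=(P-s['eef_pos'])@Rm; m=masks(im)
        k=(Q[...,0]<-.06)&(Q[...,0]>-.32)&(abs(Q[...,1])<.03)&(abs(Q[...,2]+.019)<.06)&(m['S']<70)
        q=Q[k]
        if len(q)<15: print(n,'few',len(q)); continue
        r=[]
        for lo in np.arange(-.3,-.06,.03):
            b=q[(q[:,0]>=lo)&(q[:,0]<lo+.03)]
            if len(b)>3: r.append((round(lo+.015,3),len(b),*np.median(b[:,1:],0).round(4)))
        print(n,len(q),'xmin',np.percentile(q[:,0],1).round(4),*r,sep='\n ')
E
python3 - <<'E'
from h import *
s=st(); ims={n:look(n,n[:2]+'10')[0] for n in('scene','side','wrist')}
spindle(s,('sc10','si10','wr10'))
# tray and rolls from scene
for n in('sc10','si10'):
    im,d,c=load(n);P=cloud(c,d);z=P[...,2]
    print('tray rim',rect(P,(abs(z-.06)<.004)&(abs(P[...,0]-.515)<.11)&(abs(P[...,1]+.28)<.07)))
cv2.imwrite('pics/c10.png',np.hstack([cv2.resize(ims['scene'][190:310,110:310],(400,240)),cv2.resize(ims['side'][130:230,240:400],(400,250))[:240]])[:,:,::-1])
E
```

```text
{'time': np.float64(19.375), 'eef_pos': array([0.6206, 0.321 , 0.2129]), 'eef_rot': array([ 5.772e-01,  8.166e-01, -6.000e-04,  7.000e-04]), 'ft_force': array([-0.3385,  0.4771, -1.5814]), 'grip_width': np.float64(0.0315), 'joint_pos': array([ 0.3185,  0.6486,  1.2471, -0.002 ,  1.246 , -0.021 ])}
sc10
 115
 xmin
 -0.2868
 (np.float64(-0.285), 13, np.float64(0.0028), np.float64(-0.0228))
 (np.float64(-0.255), 18, np.float64(0.0025), np.float64(-0.0238))
 (np.float64(-0.225), 17, np.float64(0.0036), np.float64(-0.0237))
 (np.float64(-0.195), 15, np.float64(0.002), np.float64(-0.023))
 (np.float64(-0.165), 16, np.float64(0.0018), np.float64(-0.0225))
 (np.float64(-0.135), 13, np.float64(0.0026), np.float64(-0.0217))
 (np.float64(-0.105), 12, np.float64(0.0023), np.float64(-0.0216))
 (np.float64(-0.075), 11, np.float64(0.0012), np.float64(-0.0215))
si10
 27
 xmin
 -0.2815
 (np.float64(-0.255), 12, np.float64(0.0013), np.float64(-0.0237))
 (np.float64(-0.225), 11, np.float64(-0.0006), np.float64(-0.023))
wr10 few 0
tray rim (array([ 511.7, -286.9]), array([170. ,  89.1]), 2.9, np.float64(0.0591), 357)
tray rim (array([ 509.9, -276.7]), array([170.3,  88. ]), 5.6, np.float64(0.06), 123)
```

View pics/c10.png

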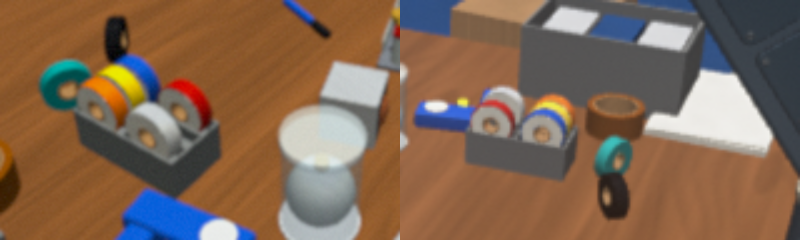

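Two rows: orange/yellow/blue in the -x row and white/red in the +x row (left crop (80–160,60–110) and (130–210,80–150)), with the +x middle bay empty. 8 pictures used.

```bash
python3 - <<'E'
from h import *
res={}
for n in('sc10','si10','scene0','side0'):
    im,d,c=load(n);P=cloud(c,d);m=masks(im);z=P[...,2]
    for row,x0 in(('-x',.47),('+x',.555)):
        k=(abs(P[...,0]-x0)<.04)&(z>.064)&(z<.115)&(P[...,1]>-.35)&(P[...,1]<-.2)&(m['S']<60)
        q=P[k]; y=np.median(q[:,1]); q=q[abs(q[:,1]-y)<.008]
        mids=[]
        for lo in np.arange(.066,.1,.006):
            b=q[(q[:,2]>=lo)&(q[:,2]<lo+.006)]
            if len(b)>5: mids.append((b[:,0].min()+b[:,0].max())/2)
        print(n,row,len(q),'face y',y.round(4),'x mid',np.mean(mids).round(4),np.round(mids,4),'top',q[:,2].max().round(4))
    # colour bands: y of top points
    H,S,V=m['H'],m['S'],m['V']
    for nm,mm in dict(red=m['red'],yel=(H>20)&(H<32)&(S>130),orange=(H>8)&(H<18)&(S>180),blue=(H>100)&(H<125)&(S>130)).items():
        k=mm&(abs(P[...,0]-.51)<.09)&(z>.1)&(z<.118)&(P[...,1]>-.35)&(P[...,1]<-.2)
        if k.sum()>5: print('  ',nm,k.sum(),np.median(P[k],0).round(4),np.percentile(P[k][:,1],[3,97]).round(4))
E
```

```text
sc10 -x 118 face y -0.3264 x mid 0.4689 [0.4705 0.4674 0.4674 0.4708 0.4679 0.4692] top 0.1027
sc10 +x 195 face y -0.3134 x mid 0.5799 [0.5836 0.581  0.5849 0.586  0.5859 0.5578] top 0.1116
   red 93 [ 0.561  -0.2575  0.1078] [-0.2666 -0.2473]
   yel 121 [ 0.477  -0.2892  0.107 ] [-0.2991 -0.2775]
   orange 107 [ 0.4778 -0.3168  0.1076] [-0.3263 -0.307 ]
   blue 95 [ 0.4766 -0.2614  0.1073] [-0.2703 -0.2513]
si10 -x 108 face y -0.2474 x mid 0.466 [0.4661 0.4659 0.4662 0.4664 0.4651 0.4665] top 0.1111
si10 +x 19 face y -0.2902 x mid 0.5548 [0.5548] top 0.113
   red 8 [ 0.5384 -0.2541  0.1062] [-0.2631 -0.2477]
   yel 27 [ 0.461  -0.285   0.1066] [-0.3016 -0.2743]
   orange 20 [ 0.4654 -0.3145  0.1073] [-0.3262 -0.3034]
   blue 25 [ 0.4607 -0.2575  0.1077] [-0.2647 -0.2447]
scene0 -x 122 face y -0.3267 x mid 0.4681 [0.4699 0.4651 0.4676 0.4698 0.4679 0.4684] top 0.1036
scene0 +x 182 face y -0.3134 x mid 0.5808 [0.5867 0.5866 0.5899 0.5764 0.5854 0.5596] top 0.1116
   red 91 [ 0.5607 -0.2569  0.1081] [-0.2658 -0.2477]
   yel 119 [ 0.4771 -0.29    0.1067] [-0.2996 -0.2775]
   orange 101 [ 0.478  -0.3171  0.1078] [-0.3258 -0.3073]
   blue 93 [ 0.4765 -0.2619  0.1072] [-0.2713 -0.2519]
side0 -x 110 face y -0.2471 x mid 0.467 [0.4675 0.4662 0.4684 0.4678 0.4675 0.4645] top 0.1079
side0 +x 42 face y -0.2927 x mid 0.5517 [0.5532 0.5514 0.5506] top 0.1087
   red 10 [ 0.5361 -0.2546  0.1075] [-0.2577 -0.2453]
   yel 25 [ 0.4625 -0.2883  0.1081] [-0.3062 -0.2746]
   orange 21 [ 0.4618 -0.312   0.1071] [-0.3253 -0.2996]
   blue 25 [ 0.4589 -0.257   0.1079] [-0.2676 -0.2471]
```

Request:
jog_arm(targets=[{"x": -0.02, "y": -0.027, "z": 0, "ax": 0, "ay": 0, "az": 0.04}, {"x": -0.045, "y": -0.06, "z": 0, "ax": 0, "ay": 0, "az": 0.08}, {"x": -0.07, "y": -0.093, "z": 0, "ax": 0, "ay": 0, "az": 0.12}, {"x": -0.095, "y": -0.127, "z": 0, "ax": 0, "ay": 0, "az": 0.16}, {"x": -0.12, "y": -0.16, "z": 0, "ax": 0, "ay": 0, "az": 0.2}, {"x": -0.145, "y": -0.193, "z": 0, "ax": 0, "ay": 0, "az": 0.25}, {"x": -0.17, "y": -0.227, "z": 0.01, "ax": 0, "ay": 0, "az": 0.3}, {"x": -0.1794, "y": -0.239, "z": 0.04, "ax": 0, "ay": 0, "az": 0.305}, {"x": -0.1794, "y": -0.239, "z": 0.09, "ax": 0, "ay": 0, "az": 0.305}, {"x": -0.1794, "y": -0.239, "z": 0.13, "ax": 0, "ay": 0, "az": 0.305}, {"x": -0.1794, "y": -0.239, "z": 0.156, "ax": 0, "ay": 0, "az": 0.305}, {"x": -0.1794, "y": -0.239, "z": 0.156, "ax": 0, "ay": 0, "az": 0.305}, {"x": -0.1794, "y": -0.239, "z": 0.156, "ax": 0, "ay": 0, "az": 0.305}])

```text
time: 21.15
eef_pos: [0.4561, 0.0728, 0.057]
eef_rot: [0.694, 0.72, 0.0, 0.001]
ft_force: [-0.2, 0.1, -1.2]
grip_width: 0.0312
```

```bash
python3 - <<'E'
from h import *
s=st(); ims={n:look(n,n[:2]+'11')[0] for n in('scene','side')}
spindle(s,('sc11','si11'))
todo(s,[.467,0,.0565])
cv2.imwrite('pics/c11.png',np.hstack([cv2.resize(ims['scene'][170:290,110:270],(400,300)),cv2.resize(ims['side'][120:240,230:390],(400,300))])[:,:,::-1])
E
```

```text
{'time': np.float64(21.15), 'eef_pos': array([0.4561, 0.0728, 0.057 ]), 'eef_rot': array([6.942e-01, 7.198e-01, 4.000e-04, 6.000e-04]), 'ft_force': array([-0.2122,  0.0615, -1.2499]), 'grip_width': np.float64(0.0312), 'joint_pos': array([-8.4400e-02,  6.3100e-01,  1.9769e+00, -3.0000e-04,  5.3230e-01,
       -1.2030e-01])}
sc11
 201
 xmin
 -0.284
 (np.float64(-0.285), 17, np.float64(0.0039), np.float64(-0.0225))
 (np.float64(-0.255), 31, np.float64(0.0047), np.float64(-0.0228))
 (np.float64(-0.225), 30, np.float64(0.0047), np.float64(-0.0228))
 (np.float64(-0.195), 27, np.float64(0.0044), np.float64(-0.0221))
 (np.float64(-0.165), 27, np.float64(0.0049), np.float64(-0.022))
 (np.float64(-0.135), 24, np.float64(0.0046), np.float64(-0.0216))
 (np.float64(-0.105), 24, np.float64(0.0044), np.float64(-0.0213))
 (np.float64(-0.075), 20, np.float64(0.0045), np.float64(-0.0193))
si11
 210
 xmin
 -0.3199
 (np.float64(-0.255), 10, np.float64(0.0007), np.float64(-0.0238))
 (np.float64(-0.225), 10, np.float64(0.0006), np.float64(-0.0227))
 (np.float64(-0.195), 12, np.float64(-0.0012), np.float64(-0.0221))
 (np.float64(-0.165), 10, np.float64(-0.0015), np.float64(-0.0237))
 (np.float64(-0.105), 6, np.float64(-0.0027), np.float64(-0.0213))
tool shift [-0.0731  0.0082  0.0005] xyaw 92.08
```

View pics/c11.png

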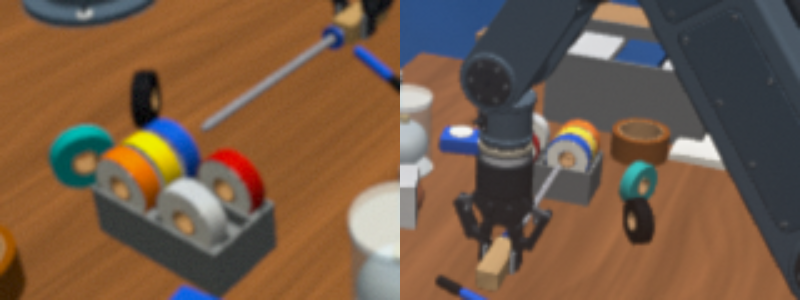

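Request:
jog_arm(targets=[{"x": -0.02, "y": -0.001, "z": 0, "ax": 0, "ay": 0, "az": 0}, {"x": -0.04, "y": -0.001, "z": 0, "ax": 0, "ay": 0, "az": 0}, {"x": -0.055, "y": -0.001, "z": 0, "ax": 0, "ay": 0, "az": 0}, {"x": -0.07, "y": -0.001, "z": 0, "ax": 0, "ay": 0, "az": 0}, {"x": -0.085, "y": -0.001, "z": 0, "ax": 0, "ay": 0, "az": 0}, {"x": -0.085, "y": -0.001, "z": 0, "ax": 0, "ay": 0, "az": 0}])

```text
time: 22.0
eef_pos: [0.4577, -0.0137, 0.0564]
eef_rot: [0.695, 0.719, 0.0, 0.0]
ft_force: [0.4, -0.4, -1.4]
grip_width: 0.0314
```

Request:
jog_arm(targets=[{"x": -0.02, "y": 0, "z": 0, "ax": 0, "ay": 0, "az": 0}, {"x": -0.04, "y": 0, "z": 0, "ax": 0, "ay": 0, "az": 0}, {"x": -0.06, "y": 0, "z": 0, "ax": 0, "ay": 0, "az": 0}, {"x": -0.08, "y": 0, "z": 0, "ax": 0, "ay": 0, "az": 0}, {"x": -0.1, "y": 0, "z": 0, "ax": 0, "ay": 0, "az": 0}, {"x": -0.12, "y": 0, "z": 0, "ax": 0, "ay": 0, "az": 0}, {"x": -0.14, "y": 0, "z": 0, "ax": 0, "ay": 0, "az": 0}, {"x": -0.155, "y": 0, "z": 0, "ax": 0, "ay": 0, "az": 0}, {"x": -0.168, "y": 0, "z": 0, "ax": 0, "ay": 0, "az": 0}, {"x": -0.168, "y": 0, "z": 0, "ax": 0, "ay": 0, "az": 0}])

```text
time: 23.25
eef_pos: [0.4635, -0.1815, 0.0564]
eef_rot: [0.695, 0.719, 0.0, 0.0]
ft_force: [-0.1, -0.9, -0.9]
grip_width: 0.031
```

```bash
python3 - <<'E'
from h import *
s=st(); ims={n:look(n,n[:2]+'12')[0] for n in('scene','side')}
spindle(s,('sc12',))
cv2.imwrite('pics/c12.png',np.hstack([cv2.resize(ims['scene'][170:290,110:270],(400,300)),cv2.resize(ims['side'][120:240,230:390],(400,300))])[:,:,::-1])
E
```

```text
{'time': np.float64(23.25), 'eef_pos': array([ 0.4635, -0.1815,  0.0564]), 'eef_rot': array([6.951e-01, 7.189e-01, 1.000e-04, 4.000e-04]), 'ft_force': array([-0.0746, -0.8778, -0.8736]), 'grip_width': np.float64(0.031), 'joint_pos': array([-5.9820e-01,  6.5440e-01,  1.8869e+00,  1.0000e-04,  5.9950e-01,
       -6.3190e-01])}
sc12
 618
 xmin
 -0.2813
 (np.float64(-0.285), 32, np.float64(0.0043), np.float64(-0.0225))
 (np.float64(-0.255), 59, np.float64(0.0049), np.float64(-0.0226))
 (np.float64(-0.225), 55, np.float64(0.005), np.float64(-0.023))
 (np.float64(-0.195), 48, np.float64(0.0049), np.float64(-0.0223))
 (np.float64(-0.165), 105, np.float64(0.0039), np.float64(-0.0012))
 (np.float64(-0.135), 298, np.float64(0.0052), np.float64(-0.0027))
 (np.float64(-0.105), 5, np.float64(0.0068), np.float64(-0.0485))
 (np.float64(-0.075), 16, np.float64(0.0226), np.float64(-0.0344))
```

View pics/c12.png

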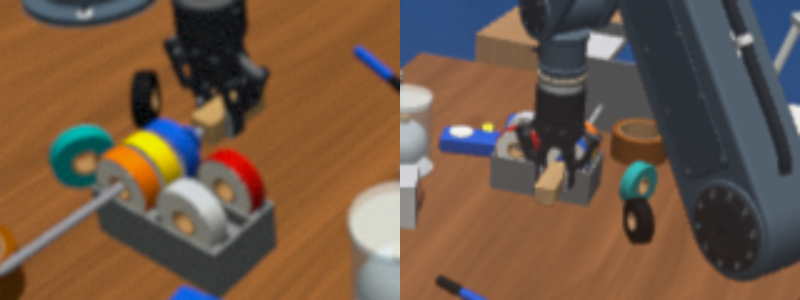

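Request:
jog_arm(targets=[{"x": 0, "y": 0, "z": -0.008, "ax": 0, "ay": 0, "az": 0}, {"x": 0, "y": 0, "z": -0.016, "ax": 0, "ay": 0, "az": 0}, {"x": 0, "y": 0, "z": -0.03, "ax": 0, "ay": 0, "az": 0}, {"x": 0, "y": 0, "z": -0.05, "ax": 0, "ay": 0, "az": 0}, {"x": 0, "y": 0, "z": -0.07, "ax": 0, "ay": 0, "az": 0}, {"x": 0, "y": 0, "z": -0.09, "ax": 0, "ay": 0, "az": 0}, {"x": 0, "y": 0, "z": -0.11, "ax": 0, "ay": 0, "az": 0}, {"x": 0, "y": 0, "z": -0.11, "ax": 0, "ay": -0.1, "az": 0}, {"x": 0, "y": 0, "z": -0.11, "ax": 0, "ay": -0.2, "az": 0}, {"x": 0, "y": 0, "z": -0.11, "ax": 0, "ay": -0.3, "az": 0}, {"x": 0, "y": 0, "z": -0.11, "ax": 0, "ay": -0.4, "az": 0}, {"x": 0, "y": 0, "z": -0.11, "ax": 0, "ay": -0.45, "az": 0}, {"x": 0, "y": 0, "z": -0.11, "ax": 0, "ay": -0.45, "az": 0}, {"x": 0, "y": 0, "z": -0.11, "ax": 0, "ay": -0.45, "az": 0}, {"x": 0, "y": 0, "z": -0.11, "ax": 0, "ay": -0.45, "az": 0}, {"x": 0, "y": 0, "z": -0.11, "ax": 0, "ay": -0.45, "az": 0}])

```text
time: 25.35
eef_pos: [0.4632, -0.181, 0.1665]
eef_rot: [0.678, 0.701, -0.155, 0.161]
ft_force: [-0.1, -0.1, -3.1]
grip_width: 0.0317
```

```bash
cat >> h.py <<'E'
def rolls(s,names,shift=None):
    Rm=R.from_quat(s['eef_rot']).as_matrix()
    for n in names:
        im,d,c=load(n);P=cloud(c,d);m=masks(im);Q=(P-s['eef_pos'])@Rm;H,S=m['H'],m['S']
        near=(abs(Q[...,1])<.05)&(abs(Q[...,2]+.015)<.05)&(Q[...,0]<-.03)&(Q[...,0]>-.33)
        for nm,mm in dict(red=m['red'],yel=(H>20)&(H<32)&(S>130),orange=(H>8)&(H<18)&(S>180),blue=(H>100)&(H<125)&(S>130),white=(S<40)&(m['V']>170)).items():
            k=mm&near
            if k.sum()>8: print(n,nm,k.sum(),'tool x',np.percentile(Q[k][:,0],[4,50,96]).round(4),'y',np.percentile(Q[k][:,1],[4,96]).round(3),'z',np.percentile(Q[k][:,2],[4,96]).round(3))
E
python3 - <<'E'
from h import *
s=st(); [look(n,n[:2]+'13') for n in('scene','side')]
rolls(s,('sc13','si13')); spindle(s,('sc13',))
E
```

```text
{'time': np.float64(25.35), 'eef_pos': array([ 0.4632, -0.181 ,  0.1665]), 'eef_rot': array([ 0.6775,  0.7009, -0.1549,  0.1605]), 'ft_force': array([-0.1233, -0.0575, -3.0853]), 'grip_width': np.float64(0.0317), 'joint_pos': array([-0.3557,  0.4691,  1.9258, -0.6872,  0.6867,  0.1376])}
sc13 yel 178 tool x [-0.1138 -0.105  -0.0943] y [0.002 0.038] z [-0.046  0.017]
sc13 orange 139 tool x [-0.1391 -0.1311 -0.1232] y [0.007 0.038] z [-0.046  0.012]
sc13 blue 112 tool x [-0.0847 -0.0772 -0.0688] y [0.009 0.037] z [-0.045  0.008]
sc13 white 55 tool x [-0.1455 -0.142  -0.1389] y [-0.023  0.029] z [-0.037  0.017]
si13 yel 46 tool x [-0.1193 -0.105  -0.0938] y [-0.033 -0.004] z [-0.05  -0.015]
si13 orange 31 tool x [-0.1396 -0.1297 -0.121 ] y [-0.031  0.004] z [-0.053 -0.029]
si13 blue 23 tool x [-0.0847 -0.077  -0.0692] y [-0.032 -0.016] z [-0.046 -0.023]
sc13
 679
 xmin
 -0.2824
 (np.float64(-0.285), 36, np.float64(0.005), np.float64(-0.0213))
 (np.float64(-0.255), 66, np.float64(0.0055), np.float64(-0.0214))
 (np.float64(-0.225), 57, np.float64(0.0055), np.float64(-0.0212))
 (np.float64(-0.195), 45, np.float64(0.0055), np.float64(-0.021))
 (np.float64(-0.165), 42, np.float64(0.0054), np.float64(-0.0195))
 (np.float64(-0.135), 395, np.float64(0.0038), np.float64(-0.0126))
 (np.float64(-0.105), 10, np.float64(0.0278), np.float64(-0.0105))
 (np.float64(-0.075), 28, np.float64(0.0235), np.float64(-0.0293))
```

Request:
jog_arm(targets=[{"x": 0, "y": 0, "z": 0, "ax": 0, "ay": 0.1, "az": 0}, {"x": 0, "y": 0, "z": 0, "ax": 0, "ay": 0.2, "az": 0}, {"x": 0, "y": 0, "z": 0, "ax": 0, "ay": 0.3, "az": 0}, {"x": 0, "y": 0, "z": 0, "ax": 0, "ay": 0.4, "az": 0}, {"x": 0, "y": 0, "z": 0, "ax": 0, "ay": 0.45, "az": 0}, {"x": 0, "y": 0, "z": 0, "ax": 0, "ay": 0.45, "az": 0}])

```text
time: 26.2
eef_pos: [0.4632, -0.1817, 0.1663]
eef_rot: [0.695, 0.719, -0.0, 0.0]
ft_force: [1.3, 0.1, -2.2]
grip_width: 0.0313
```

Request:
jog_arm(targets=[{"x": 0.02, "y": 0.007, "z": 0, "ax": 0, "ay": 0, "az": 0}, {"x": 0.05, "y": 0.018, "z": 0, "ax": 0, "ay": 0, "az": 0}, {"x": 0.085, "y": 0.03, "z": 0, "ax": 0, "ay": 0, "az": 0}, {"x": 0.12, "y": 0.043, "z": 0, "ax": 0, "ay": 0, "az": 0}, {"x": 0.155, "y": 0.055, "z": 0, "ax": 0, "ay": 0, "az": 0}, {"x": 0.19, "y": 0.067, "z": 0, "ax": 0, "ay": 0, "az": 0}, {"x": 0.22, "y": 0.077, "z": 0, "ax": 0, "ay": 0, "az": 0}, {"x": 0.24, "y": 0.084, "z": 0, "ax": 0, "ay": 0, "az": 0}, {"x": 0.25, "y": 0.087, "z": 0.01, "ax": 0, "ay": 0, "az": 0}, {"x": 0.25, "y": 0.087, "z": 0.035, "ax": 0, "ay": 0, "az": 0}, {"x": 0.25, "y": 0.087, "z": 0.065, "ax": 0, "ay": 0, "az": 0}, {"x": 0.25, "y": 0.087, "z": 0.09, "ax": 0, "ay": 0, "az": 0}, {"x": 0.25, "y": 0.087, "z": 0.105, "ax": 0, "ay": 0, "az": 0}, {"x": 0.25, "y": 0.087, "z": 0.11, "ax": 0, "ay": 0, "az": 0}, {"x": 0.25, "y": 0.087, "z": 0.11, "ax": 0, "ay": 0, "az": 0}, {"x": 0.25, "y": 0.087, "z": 0.11, "ax": 0, "ay": 0, "az": 0}])

```text
time: 28.2
eef_pos: [0.5421, 0.0723, 0.0572]
eef_rot: [0.695, 0.719, 0.001, 0.001]
ft_force: [0.5, 0.3, -1.5]
grip_width: 0.0312
```

```bash
python3 - <<'E'
from h import *
s=st(); ims={n:look(n,n[:2]+'14')[0] for n in('scene','side')}
rolls(s,('sc14','si14')); spindle(s,('sc14',))
im,d,c=load('sc14');P=cloud(c,d);m=masks(im);z=P[...,2]
k=(abs(P[...,0]-.555)<.05)&(z>.064)&(z<.115)&(P[...,1]>-.35)&(P[...,1]<-.3)&(m['S']<60)&(m['V']>100)
q=P[k];print(len(q)); 
for lo in np.arange(.064,.112,.006):
    b=q[(q[:,2]>=lo)&(q[:,2]<lo+.006)]; print(lo.round(3),len(b),b[:,0].min().round(4),b[:,0].max().round(4),np.median(b[:,1]).round(4))
cv2.imwrite('pics/c14.png',np.hstack([cv2.resize(ims['scene'][170:290,130:290],(400,300)),cv2.resize(ims['side'][120:240,220:380],(400,300))])[:,:,::-1])
E
```

```text
{'time': np.float64(28.2), 'eef_pos': array([0.5421, 0.0723, 0.0572]), 'eef_rot': array([6.946e-01, 7.194e-01, 6.000e-04, 8.000e-04]), 'ft_force': array([ 0.4882,  0.2504, -1.5285]), 'grip_width': np.float64(0.0312), 'joint_pos': array([-7.1700e-02,  6.8790e-01,  1.7629e+00, -1.0000e-04,  6.8890e-01,
       -1.0660e-01])}
sc14 red 81 tool x [-0.3294 -0.3255 -0.3203] y [-0.01   0.035] z [-0.053 -0.019]
sc14 yel 140 tool x [-0.112  -0.1023 -0.0907] y [-0.012  0.037] z [-0.047 -0.005]
sc14 orange 127 tool x [-0.1385 -0.1295 -0.1201] y [-0.013  0.037] z [-0.047 -0.001]
sc14 blue 97 tool x [-0.0837 -0.073  -0.0633] y [-0.013  0.036] z [-0.046 -0.008]
si14 red 10 tool x [-0.3291 -0.3263 -0.3178] y [-0.03   0.004] z [-0.055 -0.037]
si14 yel 11 tool x [-0.1127 -0.1018 -0.0913] y [-0.034 -0.03 ] z [-0.026 -0.006]
si14 orange 36 tool x [-0.1372 -0.1281 -0.1126] y [-0.033  0.001] z [-0.047 -0.015]
si14 blue 10 tool x [-0.0789 -0.0721 -0.067 ] y [-0.033 -0.008] z [-0.045 -0.018]
sc14
 360
 xmin
 -0.3155
 (np.float64(-0.285), 20, np.float64(0.0037), np.float64(-0.0227))
 (np.float64(-0.255), 32, np.float64(0.0048), np.float64(-0.0231))
 (np.float64(-0.225), 32, np.float64(0.0047), np.float64(-0.0219))
 (np.float64(-0.195), 28, np.float64(0.0045), np.float64(-0.0222))
 (np.float64(-0.165), 30, np.float64(0.0048), np.float64(-0.0212))
 (np.float64(-0.135), 197, np.float64(0.0025), np.float64(-0.0145))
 (np.float64(-0.075), 15, np.float64(0.008), np.float64(-0.0382))
409
0.064 25 0.5237 0.5906 -0.3229
0.07 33 0.5229 0.5914 -0.322
0.076 33 0.5232 0.5921 -0.322
0.082 45 0.5251 0.5905 -0.3214
0.088 52 0.5252 0.5888 -0.3224
0.094 59 0.5297 0.5881 -0.322
0.1 73 0.5311 0.5811 -0.3163
0.106 89 0.5389 0.5739 -0.3136
```

View pics/c14.png

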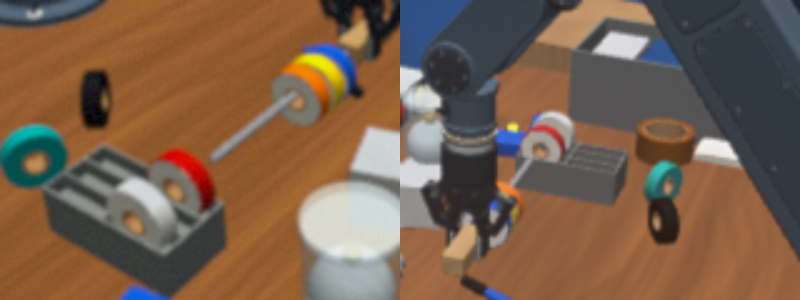

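Request:
jog_arm(targets=[{"x": -0.015, "y": 0.002, "z": 0, "ax": 0, "ay": 0, "az": 0}, {"x": -0.03, "y": 0.002, "z": 0, "ax": 0, "ay": 0, "az": 0}, {"x": -0.045, "y": 0.002, "z": 0, "ax": 0, "ay": 0, "az": 0}, {"x": -0.06, "y": 0.002, "z": 0, "ax": 0, "ay": 0, "az": 0}, {"x": -0.06, "y": 0.002, "z": 0, "ax": 0, "ay": 0, "az": 0}])

```text
time: 28.92
eef_pos: [0.5457, 0.0109, 0.0563]
eef_rot: [0.696, 0.718, 0.0, 0.0]
ft_force: [0.2, 0.6, -3.0]
grip_width: 0.0313
```

Request:
jog_arm(targets=[{"x": -0.015, "y": 0, "z": 0, "ax": 0, "ay": 0, "az": 0}, {"x": -0.03, "y": 0, "z": 0, "ax": 0, "ay": 0, "az": 0}, {"x": -0.045, "y": 0, "z": 0, "ax": 0, "ay": 0, "az": 0}, {"x": -0.06, "y": 0, "z": 0, "ax": 0, "ay": 0, "az": 0}, {"x": -0.075, "y": 0, "z": 0, "ax": 0, "ay": 0, "az": 0}, {"x": -0.09, "y": 0, "z": 0, "ax": 0, "ay": 0, "az": 0}, {"x": -0.1, "y": 0, "z": 0, "ax": 0, "ay": 0, "az": 0}, {"x": -0.1, "y": 0, "z": 0, "ax": 0, "ay": 0, "az": 0}])

```text
time: 29.92
eef_pos: [0.5491, -0.0883, 0.0564]
eef_rot: [0.695, 0.719, 0.0, 0.0]
ft_force: [0.8, -0.3, -2.4]
grip_width: 0.0312
```

```bash
python3 - <<'E'
from h import *
s=st(); ims={n:look(n,n[:2]+'15')[0] for n in('scene','side')}
rolls(s,('sc15','si15')); spindle(s,('sc15',))
E
```

```text
{'time': np.float64(29.925), 'eef_pos': array([ 0.5491, -0.0883,  0.0564]), 'eef_rot': array([6.951e-01, 7.189e-01, 1.000e-04, 1.000e-04]), 'ft_force': array([ 0.7564, -0.2977, -2.3719]), 'grip_width': np.float64(0.0312), 'joint_pos': array([-3.6040e-01,  6.9700e-01,  1.7381e+00,  1.0000e-04,  7.0620e-01,
       -3.9410e-01])}
sc15 red 160 tool x [-0.1771 -0.169  -0.1604] y [-0.014  0.034] z [-0.054 -0.018]
sc15 yel 191 tool x [-0.1111 -0.1011 -0.0898] y [-0.014  0.037] z [-0.046 -0.004]
sc15 orange 176 tool x [-0.1369 -0.1284 -0.119 ] y [-0.015  0.038] z [-0.046 -0.003]
sc15 blue 368 tool x [-0.3211 -0.2736 -0.064 ] y [-0.005  0.049] z [-0.045  0.031]
sc15 white 162 tool x [-0.2342 -0.2245 -0.2146] y [-0.016  0.029] z [-0.054 -0.037]
si15 red 13 tool x [-0.1738 -0.1666 -0.1583] y [-0.029  0.002] z [-0.057 -0.035]
si15 white 37 tool x [-0.2332 -0.2176 -0.0567] y [-0.031  0.021] z [-0.054 -0.023]
sc15
 1096
 xmin
 -0.2794
 (np.float64(-0.285), 31, np.float64(0.0041), np.float64(-0.0221))
 (np.float64(-0.255), 86, np.float64(0.0043), np.float64(-0.0195))
 (np.float64(-0.225), 579, np.float64(0.0078), np.float64(-0.0263))
 (np.float64(-0.195), 128, np.float64(0.0098), np.float64(-0.0005))
 (np.float64(-0.165), 162, np.float64(0.0059), np.float64(-0.0251))
 (np.float64(-0.135), 93, np.float64(0.018), np.float64(-0.0226))
 (np.float64(-0.075), 16, np.float64(0.0149), np.float64(-0.0376))
```

Request:
jog_arm(targets=[{"x": 0, "y": 0, "z": -0.006, "ax": 0, "ay": 0, "az": 0}, {"x": 0, "y": 0, "z": -0.012, "ax": 0, "ay": 0, "az": 0}, {"x": 0, "y": 0, "z": -0.02, "ax": 0, "ay": 0, "az": 0}, {"x": 0, "y": 0, "z": -0.035, "ax": 0, "ay": 0, "az": 0}, {"x": 0, "y": 0, "z": -0.055, "ax": 0, "ay": 0, "az": 0}, {"x": 0, "y": 0, "z": -0.075, "ax": 0, "ay": 0, "az": 0}, {"x": 0, "y": 0, "z": -0.095, "ax": 0, "ay": 0, "az": 0}, {"x": 0, "y": 0, "z": -0.115, "ax": 0, "ay": -0.1, "az": 0}, {"x": 0, "y": 0, "z": -0.13, "ax": 0, "ay": -0.2, "az": 0}, {"x": 0, "y": 0, "z": -0.13, "ax": 0, "ay": -0.3, "az": 0}, {"x": 0, "y": 0, "z": -0.13, "ax": 0, "ay": -0.4, "az": 0}, {"x": 0, "y": 0, "z": -0.13, "ax": 0, "ay": -0.5, "az": 0}, {"x": 0, "y": 0, "z": -0.13, "ax": 0, "ay": -0.6, "az": 0}, {"x": 0, "y": 0, "z": -0.13, "ax": 0, "ay": -0.7, "az": 0}, {"x": 0, "y": 0, "z": -0.13, "ax": 0, "ay": -0.7, "az": 0}, {"x": 0, "y": 0, "z": -0.13, "ax": 0, "ay": -0.7, "az": 0}, {"x": 0, "y": 0, "z": -0.13, "ax": 0, "ay": -0.7, "az": 0}, {"x": 0, "y": 0, "z": -0.13, "ax": 0, "ay": -0.7, "az": 0}])

```text
time: 32.28
eef_pos: [0.5491, -0.0881, 0.1869]
eef_rot: [0.653, 0.675, -0.238, 0.247]
ft_force: [-0.1, -0.3, -3.1]
grip_width: 0.0313
```

```bash
python3 - <<'E'
from h import *
s=st(); ims={n:look(n,n[:2]+'16')[0] for n in('scene','side')}
rolls(s,('sc16',)); spindle(s,('sc16',))
E
```

```text
{'time': np.float64(32.275), 'eef_pos': array([ 0.5491, -0.0881,  0.1869]), 'eef_rot': array([ 0.6531,  0.6753, -0.2378,  0.2468]), 'ft_force': array([-0.0699, -0.3215, -3.1104]), 'grip_width': np.float64(0.0313), 'joint_pos': array([-0.015 ,  0.5921,  1.7178, -0.869 ,  1.0012,  0.5041])}
sc16 red 53 tool x [-0.1352 -0.1297 -0.1224] y [0.022 0.036] z [-0.036  0.015]
sc16 yel 119 tool x [-0.0942 -0.0862 -0.077 ] y [0.014 0.038] z [-0.04   0.022]
sc16 orange 168 tool x [-0.1205 -0.1118 -0.1002] y [0.009 0.038] z [-0.04   0.024]
sc16 blue 72 tool x [-0.0684 -0.0618 -0.0543] y [0.019 0.038] z [-0.04   0.018]
sc16 white 452 tool x [-0.1621 -0.1602 -0.1577] y [-0.027  0.029] z [-0.042  0.018]
sc16
 714
 xmin
 -0.2811
 (np.float64(-0.285), 29, np.float64(0.0049), np.float64(-0.0198))
 (np.float64(-0.255), 41, np.float64(0.0059), np.float64(-0.0192))
 (np.float64(-0.225), 37, np.float64(0.0059), np.float64(-0.0188))
 (np.float64(-0.195), 39, np.float64(0.0054), np.float64(-0.0181))
 (np.float64(-0.165), 529, np.float64(0.0059), np.float64(-0.0113))
 (np.float64(-0.135), 27, np.float64(0.023), np.float64(0.0113))
 (np.float64(-0.075), 12, np.float64(0.0209), np.float64(0.0156))
```

Request:
jog_arm(targets=[{"x": 0, "y": 0, "z": 0, "ax": 0, "ay": 0.1, "az": 0}, {"x": 0, "y": 0, "z": 0, "ax": 0, "ay": 0.2, "az": 0}, {"x": 0, "y": 0, "z": 0, "ax": 0, "ay": 0.3, "az": 0}, {"x": 0, "y": 0, "z": 0, "ax": 0, "ay": 0.4, "az": 0}, {"x": 0, "y": 0, "z": 0, "ax": 0, "ay": 0.5, "az": 0}, {"x": 0, "y": 0, "z": 0, "ax": 0, "ay": 0.6, "az": 0}, {"x": 0, "y": 0, "z": 0, "ax": 0, "ay": 0.7, "az": 0}, {"x": 0, "y": 0, "z": 0, "ax": 0, "ay": 0.7, "az": 0}, {"x": 0, "y": 0, "z": 0, "ax": 0, "ay": 0.7, "az": 0}])

```text
time: 33.5
eef_pos: [0.5484, -0.0873, 0.1862]
eef_rot: [0.695, 0.719, -0.001, -0.0]
ft_force: [-0.1, 0.1, -3.8]
grip_width: 0.0313
```

Request:
jog_arm(targets=[{"x": 0.02, "y": 0.004, "z": 0, "ax": 0, "ay": 0, "az": 0}, {"x": 0.05, "y": 0.01, "z": 0, "ax": 0, "ay": 0, "az": -0.02}, {"x": 0.085, "y": 0.017, "z": 0, "ax": 0, "ay": 0, "az": -0.05}, {"x": 0.12, "y": 0.024, "z": 0, "ax": 0, "ay": 0, "az": -0.08}, {"x": 0.155, "y": 0.03, "z": 0, "ax": 0, "ay": 0, "az": -0.11}, {"x": 0.19, "y": 0.037, "z": 0, "ax": 0, "ay": 0, "az": -0.14}, {"x": 0.225, "y": 0.044, "z": 0, "ax": 0, "ay": 0, "az": -0.17}, {"x": 0.26, "y": 0.051, "z": 0, "ax": 0, "ay": 0, "az": -0.2}, {"x": 0.295, "y": 0.058, "z": 0, "ax": 0, "ay": 0, "az": -0.23}, {"x": 0.33, "y": 0.065, "z": 0, "ax": 0, "ay": 0, "az": -0.26}, {"x": 0.365, "y": 0.072, "z": 0, "ax": 0, "ay": 0, "az": -0.28}, {"x": 0.39, "y": 0.077, "z": 0, "ax": 0, "ay": 0, "az": -0.3}, {"x": 0.41, "y": 0.08, "z": 0, "ax": 0, "ay": 0, "az": -0.305}, {"x": 0.4153, "y": 0.0813, "z": 0, "ax": 0, "ay": 0, "az": -0.305}, {"x": 0.4153, "y": 0.0813, "z": 0, "ax": 0, "ay": 0, "az": -0.305}, {"x": 0.4153, "y": 0.0813, "z": 0, "ax": 0, "ay": 0, "az": -0.305}])

```text
time: 35.5
eef_pos: [0.6156, 0.3294, 0.1863]
eef_rot: [0.578, 0.816, -0.0, -0.0]
ft_force: [-0.6, 1.0, -2.6]
grip_width: 0.0313
```

```bash
python3 - <<'E'
from h import *
s=st(); ims={n:look(n,n[:2]+'17')[0] for n in('scene','side')}
rolls(s,('sc17',)); spindle(s,('sc17','si17')); todo(s,[.6158,.3298,.045])
im,d,c=load('si17');P=cloud(c,d);m=masks(im)
k=m['red']&(abs(P[...,0]-.68)<.06)&(abs(P[...,1]-.05)<.06)&(P[...,2]<.1);print('tab',k.sum(),P[k].mean(0) if k.any() else '')
cv2.imwrite('pics/c17.png',np.hstack([cv2.resize(ims['scene'][120:240,250:410],(400,300)),cv2.resize(ims['side'][120:270,130:330],(400,300))])[:,:,::-1])
E
```

```text
{'time': np.float64(35.5), 'eef_pos': array([0.6156, 0.3294, 0.1863]), 'eef_rot': array([ 5.777e-01,  8.162e-01, -4.000e-04, -0.000e+00]), 'ft_force': array([-0.5643,  1.0195, -2.606 ]), 'grip_width': np.float64(0.0313), 'joint_pos': array([ 3.3190e-01,  6.7490e-01,  1.2729e+00, -5.0000e-04,  1.1945e+00,
       -6.9000e-03])}
sc17 red 12 tool x [-0.1333 -0.128  -0.1255] y [-0.015  0.028] z [-0.048 -0.034]
sc17 yel 54 tool x [-0.1013 -0.0902 -0.0794] y [-0.024  0.036] z [-0.046 -0.02 ]
sc17 orange 51 tool x [-0.1248 -0.1139 -0.105 ] y [-0.029  0.035] z [-0.046 -0.021]
sc17 blue 23 tool x [-0.0688 -0.0601 -0.0538] y [-0.019  0.03 ] z [-0.046 -0.032]
sc17 white 46 tool x [-0.1621 -0.1536 -0.1435] y [-0.019  0.028] z [-0.047 -0.035]
sc17
 439
 xmin
 -0.283
 (np.float64(-0.285), 16, np.float64(0.002), np.float64(-0.022))
 (np.float64(-0.255), 17, np.float64(0.0033), np.float64(-0.0234))
 (np.float64(-0.225), 18, np.float64(0.0024), np.float64(-0.0227))
 (np.float64(-0.195), 14, np.float64(0.0022), np.float64(-0.0224))
 (np.float64(-0.165), 342, np.float64(0.003), np.float64(-0.021))
 (np.float64(-0.135), 19, np.float64(0.0003), np.float64(-0.0427))
 (np.float64(-0.075), 13, np.float64(0.0046), np.float64(-0.041))
si17
 55
 xmin
 -0.2728
 (np.float64(-0.255), 13, np.float64(0.0003), np.float64(-0.023))
 (np.float64(-0.225), 11, np.float64(0.0005), np.float64(-0.0237))
 (np.float64(-0.165), 12, np.float64(-0.0221), np.float64(-0.0383))
 (np.float64(-0.135), 12, np.float64(-0.0205), np.float64(-0.0384))
 (np.float64(-0.075), 4, np.float64(-0.0223), np.float64(-0.0346))
tool shift [0.0004 0.0004 0.1413] xyaw 109.42
tab 0
```

View pics/c17.png

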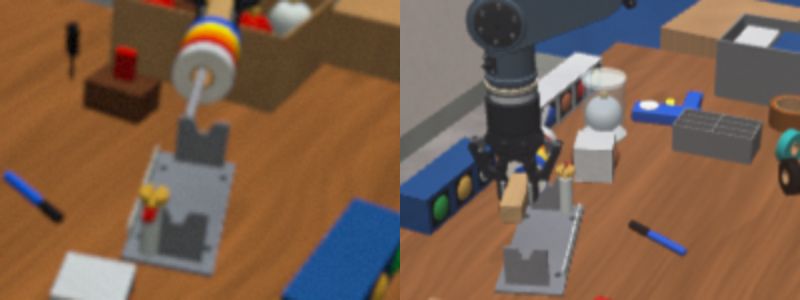

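```bash
python3 - <<'E'
from h import *
o=np.array([.6891,.1223]);u=np.array([.943,.3328]);v=np.array([-.333,.943])
for n in('sc17','si17','si6','w2','wrist0'):
    im,d,c=load(n);P=cloud(c,d);z=P[...,2];m=masks(im); a=(P[...,:2]-o)@u;t=(P[...,:2]-o)@v
    for nm,t0 in(('near',.18),('far',-.046)):
        k=(abs(t-t0)<.009)&(abs(a)<.04)&(z>.069)&(z<.08)&(m['S']<70)
        if k.sum()>6:
            aa=np.sort(a[k]); g=np.diff(aa); i=np.argmax(g); print(n,nm,k.sum(),'ext',aa[0].round(4),aa[-1].round(4),'gap',aa[i].round(4),aa[i+1].round(4),'t',np.median(t[k]).round(4))
E
```

```text
sc17 near 28 ext -0.0274 0.0371 gap -0.0098 0.0176 t 0.1764
sc17 far 36 ext -0.0198 0.037 gap -0.0084 0.014 t -0.0487
si17 near 46 ext -0.0309 0.0355 gap -0.0085 0.0107 t 0.183
si17 far 12 ext -0.0386 -0.0094 gap -0.0279 -0.0169 t -0.0398
si6 near 53 ext -0.0312 0.0355 gap 0.0086 0.0165 t 0.1829
si6 far 17 ext -0.0382 0.034 gap -0.0097 0.023 t -0.0421
w2 near 442 ext -0.0328 0.0371 gap -0.0081 0.0018 t 0.1826
wrist0 far 184 ext -0.0043 0.0359 gap 0.0051 0.0157 t -0.0451
```

Request:
jog_arm(targets=[{"x": 0, "y": 0.0017, "z": 0.03, "ax": 0, "ay": 0, "az": 0}, {"x": 0, "y": 0.0017, "z": 0.06, "ax": 0, "ay": 0, "az": 0}, {"x": 0, "y": 0.0017, "z": 0.085, "ax": 0, "ay": 0, "az": 0}, {"x": 0, "y": 0.0017, "z": 0.1, "ax": 0, "ay": 0, "az": 0}, {"x": 0, "y": 0.0017, "z": 0.1, "ax": 0, "ay": 0, "az": 0}])

```text
time: 36.22
eef_pos: [0.6167, 0.3303, 0.0852]
eef_rot: [0.578, 0.816, -0.001, -0.001]
ft_force: [-0.4, -0.2, -2.0]
grip_width: 0.0313
```

```bash
python3 - <<'E'
from h import *
s=st(); ims={n:look(n,n[:2]+'18')[0] for n in('scene','side')}
cv2.imwrite('pics/c18.png',np.hstack([cv2.resize(ims['scene'][140:240,280:380],(400,400)),cv2.resize(ims['side'][160:270,160:270],(400,400))])[:,:,::-1])
E
```

```text
{'time': np.float64(36.225), 'eef_pos': array([0.6167, 0.3303, 0.0852]), 'eef_rot': array([ 5.776e-01,  8.163e-01, -1.100e-03, -7.000e-04]), 'ft_force': array([-0.3507, -0.2265, -2.0046]), 'grip_width': np.float64(0.0313), 'joint_pos': array([ 0.3323,  0.7947,  1.334 , -0.    ,  1.0154, -0.0069])}
```

View pics/c18.png

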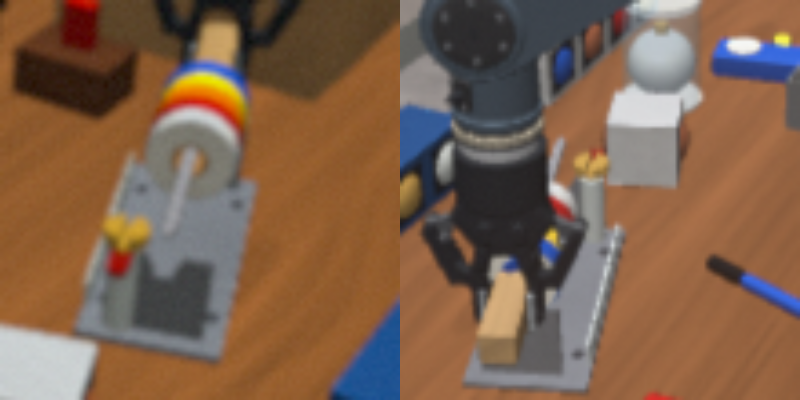

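Request:
jog_arm(targets=[{"x": 0, "y": 0, "z": 0.01, "ax": 0, "ay": 0, "az": 0}, {"x": 0, "y": 0, "z": 0.02, "ax": 0, "ay": 0, "az": 0}, {"x": 0, "y": 0, "z": 0.027, "ax": 0, "ay": 0, "az": 0}, {"x": 0, "y": 0, "z": 0.033, "ax": 0, "ay": 0, "az": 0}, {"x": 0, "y": 0, "z": 0.038, "ax": 0, "ay": 0, "az": 0}, {"x": 0, "y": 0, "z": 0.038, "ax": 0, "ay": 0, "az": 0}])

```text
time: 37.08
eef_pos: [0.617, 0.3309, 0.0478]
eef_rot: [0.577, 0.817, -0.0, -0.0]
ft_force: [1.2, 1.0, -2.6]
grip_width: 0.0313
```

```bash
python3 - <<'E'
from h import *
s=st(); ims={n:look(n,n[:2]+'19')[0] for n in('scene','side')}
spindle(s,('sc19','si19')); rolls(s,('sc19',)); print(s['ft_torque'])
o=np.array([.6891,.1223]);u=np.array([.943,.3328]);v=np.array([-.333,.943])
im,d,c=load('sc19');P=cloud(c,d);z=P[...,2];m=masks(im); a=(P[...,:2]-o)@u;t=(P[...,:2]-o)@v
k=(abs(a)<.02)&(t<.05)&(t>-.1)&(z>.05)&(z<.09)&(m['S']<70)
for lo in np.arange(-.08,.05,.015):
    b=k&(t>=lo)&(t<lo+.015)
    if b.sum()>2: print('rod t',lo.round(3),b.sum(),np.median(a[b]).round(4),np.median(z[b]).round(4),np.nanmax(z[b]).round(4))
E
```

```text
{'time': np.float64(37.075), 'eef_pos': array([0.617 , 0.3309, 0.0478]), 'eef_rot': array([ 5.773e-01,  8.166e-01, -4.000e-04, -3.000e-04]), 'ft_force': array([ 1.1803,  1.0456, -2.5865]), 'grip_width': np.float64(0.0313), 'joint_pos': array([ 0.3331,  0.8436,  1.3478, -0.    ,  0.9512, -0.007 ])}
sc19
 829
 xmin
 -0.2832
 (np.float64(-0.285), 241, np.float64(-0.0013), np.float64(0.0115))
 (np.float64(-0.255), 180, np.float64(0.0054), np.float64(-0.0004))
 (np.float64(-0.225), 17, np.float64(0.002), np.float64(-0.0228))
 (np.float64(-0.195), 20, np.float64(0.0015), np.float64(-0.0217))
 (np.float64(-0.165), 305, np.float64(0.003), np.float64(-0.0203))
 (np.float64(-0.135), 52, np.float64(0.0072), np.float64(-0.0292))
 (np.float64(-0.075), 13, np.float64(0.0034), np.float64(-0.0402))
si19
 211
 xmin
 -0.2716
 (np.float64(-0.285), 4, np.float64(-0.0001), np.float64(-0.0214))
 (np.float64(-0.255), 148, np.float64(-0.0133), np.float64(0.0041))
 (np.float64(-0.225), 13, np.float64(0.0), np.float64(-0.0233))
 (np.float64(-0.195), 5, np.float64(0.0006), np.float64(-0.0234))
 (np.float64(-0.
[... 279 characters left out ...]
-0.1342 -0.1247] y [-0.034  0.026] z [-0.046 -0.033]
sc19 yel 116 tool x [-0.282  -0.1016 -0.079 ] y [-0.04   0.033] z [-0.047 -0.027]
sc19 orange 69 tool x [-0.2846 -0.114  -0.0988] y [-0.033  0.036] z [-0.047 -0.017]
sc19 blue 29 tool x [-0.071  -0.0619 -0.0546] y [-0.021  0.03 ] z [-0.047 -0.03 ]
sc19 white 55 tool x [-0.1614 -0.153  -0.1453] y [-0.022  0.027] z [-0.047 -0.035]
[0.1488169  0.05060567 0.02234258]
rod t -0.065 41 -0.004 0.0644 0.0841
rod t -0.05 60 0.0034 0.0661 0.0771
rod t -0.035 11 0.0047 0.0709 0.0727
rod t -0.02 7 0.0029 0.0711 0.0725
rod t -0.005 10 0.004 0.0696 0.073
rod t 0.01 9 0.0046 0.0688 0.071
rod t 0.025 8 0.0029 0.0699 0.0711
rod t 0.04 5 0.0046 0.0694 0.0725
```

Request:
jog_arm(targets=[{"x": 0, "y": 0, "z": 0.002, "ax": 0, "ay": 0, "az": 0}, {"x": 0, "y": 0, "z": 0.004, "ax": 0, "ay": 0, "az": 0}, {"x": 0, "y": 0, "z": 0.004, "ax": 0, "ay": 0, "az": 0}, {"x": 0, "y": 0, "z": 0.004, "ax": 0, "ay": 0, "az": 0}])

```text
time: 37.67
eef_pos: [0.6177, 0.3312, 0.0456]
eef_rot: [0.577, 0.817, 0.0, 0.0]
ft_force: [-2.0, 0.1, 5.6]
grip_width: 0.0315
```

Request:
jog_arm(targets=[{"x": 0, "y": 0, "z": -0.001, "ax": 0, "ay": 0, "az": 0}, {"x": 0, "y": 0, "z": -0.001, "ax": 0, "ay": 0, "az": 0}, {"x": 0, "y": 0, "z": -0.001, "ax": 0, "ay": 0, "az": 0}, {"x": 0, "y": 0, "z": -0.001, "ax": 0, "ay": 0, "az": 0}, {"x": 0, "y": 0, "z": -0.001, "ax": 0, "ay": 0, "az": 0}], grip=1)

```text
time: 38.3
eef_pos: [0.6173, 0.331, 0.0452]
eef_rot: [0.577, 0.817, -0.0, -0.0]
ft_force: [-0.4, 0.2, 0.5]
grip_width: 0.0852
```

Request:
jog_arm(targets=[{"x": 0, "y": 0, "z": -0.03, "ax": 0, "ay": 0, "az": 0}, {"x": 0, "y": 0, "z": -0.08, "ax": 0, "ay": 0, "az": 0}, {"x": 0, "y": 0, "z": -0.13, "ax": 0, "ay": 0, "az": 0}, {"x": 0, "y": 0, "z": -0.18, "ax": 0, "ay": 0, "az": 0}, {"x": -0.04, "y": 0, "z": -0.19, "ax": 0, "ay": 0, "az": 0}, {"x": -0.08, "y": 0, "z": -0.19, "ax": 0, "ay": 0, "az": 0}, {"x": -0.08, "y": 0, "z": -0.19, "ax": 0, "ay": 0, "az": 0}])

```text
time: 39.17
eef_pos: [0.6451, 0.2527, 0.2357]
eef_rot: [0.579, 0.815, -0.0, 0.001]
ft_force: [1.1, 0.5, -0.6]
grip_width: 0.0852
```

```bash
python3 - <<'E'
from h import *
s=st(); ims={n:look(n,n[:2]+'20')[0] for n in('scene','side','wrist')}
o=np.array([.6891,.1223]);u=np.array([.943,.3328]);v=np.array([-.333,.943])
for n in('sc20','si20','wr20'):
    im,d,c=load(n);P=cloud(c,d);z=P[...,2];m=masks(im); a=(P[...,:2]-o)@u;t=(P[...,:2]-o)@v
    k=(abs(a)<.012)&(t<.05)&(t>-.1)&(z>.05)&(z<.12)&(m['S']<70)
    for lo in np.arange(-.08,.05,.03):
        b=k&(t>=lo)&(t<lo+.03)
        if b.sum()>2: print(n,'rod t',lo.round(3),b.sum(),np.median(a[b]).round(4),np.percentile(z[b],[50,97]).round(4))
    w=(m['H']>8)&(m['H']<30)&(m['S']>50)&(abs(a)<.03)&(t>.17)&(t<.33)&(z>.018)
    if w.sum()>10: print(n,'handle',w.sum(),'t',np.percentile(t[w],[2,98]).round(4),'ztop',np.percentile(z[w],97).round(4), 'ztop far end',np.percentile(z[w&(t>.24)],97).round(4))
    b=m['red']&(abs(P[...,0]-.432)<.12)&(abs(P[...,1]-.404)<.08)&(z>.05)&(z<.11); print(n,'key',b.sum(),np.median(P[b],0).round(4) if b.any() else '')
E
```

```text
{'time': np.float64(39.175), 'eef_pos': array([0.6451, 0.2527, 0.2357]), 'eef_rot': array([ 5.789e-01,  8.154e-01, -0.000e+00,  5.000e-04]), 'ft_force': array([ 1.092 ,  0.4807, -0.602 ]), 'grip_width': np.float64(0.0852), 'joint_pos': array([ 2.1280e-01,  6.1820e-01,  1.2415e+00, -9.0000e-04,  1.2812e+00,
       -1.2310e-01])}
sc20 rod t -0.08 23 0.0033 [0.0651 0.0696]
sc20 rod t -0.05 40 0.0018 [0.0652 0.07  ]
sc20 rod t -0.02 20 0.0044 [0.0667 0.0698]
sc20 rod t 0.01 15 0.0038 [0.0659 0.0695]
sc20 rod t 0.04 7 0.0051 [0.0671 0.0673]
sc20 handle 95 t [0.1976 0.2754] ztop 0.0806 ztop far end 0.0802
sc20 key 101 [0.455  0.3796 0.0789]
si20 rod t -0.08 6 0.0019 [0.0657 0.0684]
si20 rod t -0.05 25 -0.0005 [0.0651 0.0708]
si20 rod t -0.02 12 0.0024 [0.0657 0.0704]
si20 rod t 0.01 7 0.0025 [0.0672 0.0695]
si20 handle 302 t [0.1886 0.2838] ztop 0.0818 ztop far end 0.0813
si20 key 177 [0.4469 0.3975 0.0841]
wr20 rod t -0.08 48 0.0025 [0.0671 0.0686]
wr20 rod t -0.05 306 0.0013 [0.0667 0.0706]
wr20 rod t -0.02 176 0.0025 [0.0675 0.069 ]
wr20 rod t 0.01 186 0.0019 [0.0675 0.0692]
wr20 rod t 0.04 45 0.0025 [0.0676 0.0691]
wr20 handle 3549 t [0.1928 0.2778] ztop 0.0804 ztop far end 0.0804
wr20 key 0
```

Request:
jog_arm(targets=[{"x": 0.03, "y": -0.022, "z": 0, "ax": 0, "ay": 0, "az": -0.15}, {"x": 0.06, "y": -0.044, "z": 0, "ax": 0, "ay": 0, "az": -0.3}, {"x": 0.09, "y": -0.066, "z": 0, "ax": 0, "ay": 0, "az": -0.45}, {"x": 0.12, "y": -0.088, "z": 0, "ax": 0, "ay": 0, "az": -0.6}, {"x": 0.15, "y": -0.11, "z": 0, "ax": 0, "ay": 0, "az": -0.75}, {"x": 0.18, "y": -0.13, "z": 0, "ax": 0, "ay": 0, "az": -0.9}, {"x": 0.194, "y": -0.14, "z": 0, "ax": 0, "ay": 0, "az": -1.05}, {"x": 0.194, "y": -0.14, "z": 0, "ax": 0, "ay": 0, "az": -1.2}, {"x": 0.194, "y": -0.14, "z": 0, "ax": 0, "ay": 0, "az": -1.235}, {"x": 0.194, "y": -0.14, "z": 0, "ax": 0, "ay": 0, "az": -1.235}, {"x": 0.194, "y": -0.14, "z": 0, "ax": 0, "ay": 0, "az": -1.235}])

```text
time: 40.7
eef_pos: [0.4474, 0.3918, 0.2352]
eef_rot: [-0.001, 1.0, -0.0, -0.0]
ft_force: [0.3, 0.3, -0.3]
grip_width: 0.0855
```

```bash
python3 - <<'E'
from h import *
s=st(); look('wrist','wr21'); im,d,c=load('wr21');P=cloud(c,d);m=masks(im);z=P[...,2]
nr=(abs(P[...,0]-.447)<.12)&(abs(P[...,1]-.39)<.1)
k=m['red']&nr&(z>.04)&(z<.12); print('top',rect(P,k&(z>np.nanpercentile(z[k],90)-.006)),np.nanpercentile(z[k],[2,98]))
b=(abs(z-.05)<.004)&nr&(P[...,1]<.49)&(im[...,0]<160); print('block',rect(P,b))
kt=rect(P,k&(z>.094))[0]/1000; todo(s,[kt[0],kt[1],.0686])
E
```

```text
{'time': np.float64(40.7), 'eef_pos': array([0.4474, 0.3918, 0.2352]), 'eef_rot': array([-1.5e-03,  1.0e+00, -0.0e+00, -1.0e-04]), 'ft_force': array([ 0.3181,  0.2635, -0.3181]), 'grip_width': np.float64(0.0855), 'joint_pos': array([ 5.3150e-01,  4.8200e-01,  1.5066e+00,  1.0000e-04,  1.1530e+00,
       -1.0422e+00])}
top (array([449.3, 387.9]), array([34.3, 19.3]), 0.0, np.float64(0.0989), 701) [0.05845143 0.10059995]
block (array([413.1, 388.9]), array([ 78.6, 175.5]), 85.3, np.float64(0.0493), 4841)
tool shift [-0.002  -0.0039  0.1666] xyaw -179.83
```

Request:
jog_arm(targets=[{"x": -0.002, "y": -0.004, "z": 0.04, "ax": 0, "ay": 0, "az": 0}, {"x": -0.002, "y": -0.004, "z": 0.08, "ax": 0, "ay": 0, "az": 0}, {"x": -0.002, "y": -0.004, "z": 0.12, "ax": 0, "ay": 0, "az": 0}, {"x": -0.002, "y": -0.004, "z": 0.15, "ax": 0, "ay": 0, "az": 0}, {"x": -0.002, "y": -0.004, "z": 0.1665, "ax": 0, "ay": 0, "az": 0}, {"x": -0.002, "y": -0.004, "z": 0.1665, "ax": 0, "ay": 0, "az": 0}, {"x": -0.002, "y": -0.004, "z": 0.1665, "ax": 0, "ay": 0, "az": 0}])

```text
time: 41.62
eef_pos: [0.4503, 0.3883, 0.0699]
eef_rot: [-0.002, 1.0, 0.001, 0.001]
ft_force: [0.6, -0.2, 0.9]
grip_width: 0.0852
```

Request:
jog_arm(targets=[{"x": 0, "y": 0, "z": 0, "ax": 0, "ay": 0, "az": 0}, {"x": 0, "y": 0, "z": 0, "ax": 0, "ay": 0, "az": 0}, {"x": 0, "y": 0, "z": 0, "ax": 0, "ay": 0, "az": 0}, {"x": 0, "y": 0, "z": 0, "ax": 0, "ay": 0, "az": 0}, {"x": 0, "y": 0, "z": 0, "ax": 0, "ay": 0, "az": 0}, {"x": 0, "y": 0, "z": 0, "ax": 0, "ay": 0, "az": 0}], grip=0)

```text
time: 42.38
eef_pos: [0.4494, 0.3878, 0.0692]
eef_rot: [-0.002, 1.0, -0.0, 0.0]
ft_force: [-0.4, -1.2, 4.4]
grip_width: 0.019
```

Request:
jog_arm(targets=[{"x": 0, "y": 0, "z": -0.03, "ax": 0, "ay": 0, "az": 0}, {"x": 0, "y": 0, "z": -0.07, "ax": 0, "ay": 0, "az": 0}, {"x": 0, "y": 0, "z": -0.11, "ax": 0, "ay": 0, "az": 0}, {"x": 0, "y": 0, "z": -0.14, "ax": 0, "ay": 0, "az": 0}, {"x": -0.025, "y": -0.035, "z": -0.14, "ax": 0, "ay": 0, "az": 0.15}, {"x": -0.055, "y": -0.075, "z": -0.14, "ax": 0, "ay": 0, "az": 0.3}, {"x": -0.085, "y": -0.12, "z": -0.14, "ax": 0, "ay": 0, "az": 0.45}, {"x": -0.115, "y": -0.16, "z": -0.14, "ax": 0, "ay": 0, "az": 0.6}, {"x": -0.145, "y": -0.2, "z": -0.14, "ax": 0, "ay": 0, "az": 0.75}, {"x": -0.17, "y": -0.24, "z": -0.14, "ax": 0, "ay": 0, "az": 0.9}, {"x": -0.195, "y": -0.275, "z": -0.14, "ax": 0, "ay": 0, "az": 1.05}, {"x": -0.215, "y": -0.303, "z": -0.14, "ax": 0, "ay": 0, "az": 1.2}, {"x": -0.2271, "y": -0.319, "z": -0.14, "ax": 0, "ay": 0, "az": 1.262}, {"x": -0.2271, "y": -0.319, "z": -0.125, "ax": 0, "ay": 0, "az": 1.262}, {"x": -0.2271, "y": -0.319, "z": -0.105, "ax": 0, "ay": 0, "az": 1.262}, {"x": -0.2271, "y": -0.319, "z": -0.1, "ax": 0, "ay": 0, "az": 1.262}, {"x": -0.2271, "y": -0.319, "z": -0.1, "ax": 0, "ay": 0, "az": 1.262}, {"x": -0.2271, "y": -0.319, "z": -0.1, "ax": 0, "ay": 0, "az": 1.262}])

```text
time: 44.62
eef_pos: [0.6781, 0.0703, 0.1695]
eef_rot: [0.588, 0.809, 0.0, 0.0]
ft_force: [-0.8, 0.0, -1.0]
grip_width: 0.0189
```

```bash
python3 - <<'E'
from h import *
s=st(); im,d,c=look('wrist','wr22'); m=masks(im); P=cloud(c,d)
hm=(m['yel']&(abs(P[...,0]-.676)<.03)&(abs(P[...,1]-.07)<.03)); ys,xs=np.nonzero(hm); print(xs.min(),xs.max(),ys.min(),ys.max())
for v in range(ys.min()-3,ys.max()+3,3): print(v,m['V'][v,240:280].tolist())
cv2.imwrite('pics/c22.png',cv2.resize(im[150:250,200:320],(600,500),interpolation=cv2.INTER_CUBIC)[:,:,::-1])
E
```

```text
{'time': np.float64(44.625), 'eef_pos': array([0.6781, 0.0703, 0.1695]), 'eef_rot': array([5.879e-01, 8.089e-01, 4.000e-04, 5.000e-04]), 'ft_force': array([-0.846 ,  0.0294, -0.972 ]), 'grip_width': np.float64(0.0189), 'joint_pos': array([-6.0300e-02,  6.7040e-01,  1.3362e+00,  1.0000e-04,  1.1338e+00,
       -3.7420e-01])}
237 281 181 217
178 [165, 161, 160, 159, 159, 161, 162, 147, 108, 110, 113, 120, 122, 127, 127, 127, 128, 129, 132, 131, 131, 132, 132, 130, 131, 134, 131, 127, 125, 126, 121, 94, 78, 77, 74, 76, 75, 72, 74, 78]
181 [162, 161, 162, 162, 160, 160, 161, 120, 107, 111, 111, 113, 117, 120, 122, 179, 187, 205, 206, 209, 207, 207, 191, 135, 125, 122, 124, 121, 119, 126, 124, 114, 78, 75, 76, 76, 76, 79, 79, 75]
184 [163, 162, 164, 162, 163, 144, 129, 118, 127, 125, 124, 138, 160, 163, 180, 190, 217, 223, 220, 222, 223, 222, 222, 181, 200, 187, 166, 147, 126, 124, 123, 120, 102, 80, 75, 74, 74, 77, 76, 77]
187 [162, 162, 144, 121, 125, 141, 163, 207, 217, 223, 223, 224, 221, 223, 222, 195, 217, 222, 220, 222, 223, 223, 223, 224, 224, 224, 224, 223, 224, 217, 218, 209, 18
[... 1292 characters left out ...]
3, 223, 224, 222, 223, 224, 222, 196, 220, 226, 127, 90, 90, 93, 92, 192, 219, 222, 223, 223, 223, 223, 222, 223, 223, 222, 223, 225, 223, 224, 223, 222]
211 [221, 224, 222, 221, 224, 223, 187, 182, 153, 120, 118, 115, 115, 117, 118, 107, 116, 121, 97, 93, 96, 95, 98, 103, 118, 120, 121, 120, 118, 121, 122, 121, 130, 159, 158, 182, 220, 222, 223, 223]
214 [215, 220, 222, 202, 119, 88, 89, 89, 93, 95, 94, 95, 93, 96, 96, 97, 97, 96, 97, 98, 96, 99, 96, 98, 99, 99, 98, 101, 100, 98, 98, 99, 97, 98, 95, 93, 94, 169, 215, 206]
217 [193, 210, 168, 93, 84, 88, 89, 93, 93, 98, 95, 96, 97, 96, 99, 96, 96, 97, 98, 97, 99, 98, 97, 98, 99, 99, 101, 99, 100, 99, 99, 98, 99, 98, 94, 94, 92, 92, 108, 153]
```

View pics/c22.png

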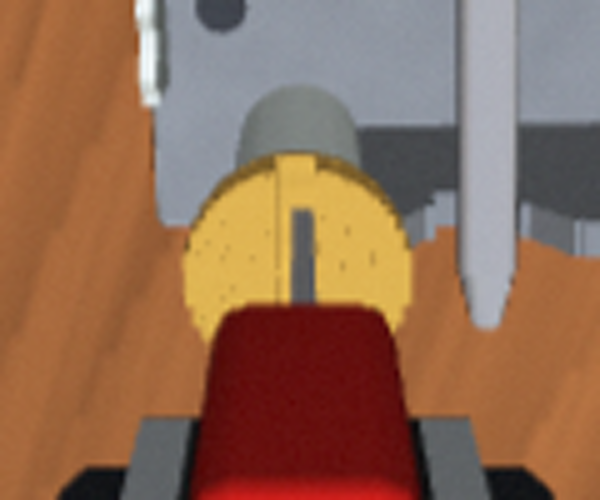

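The slot (crop x 275–316) is parallel to the blade (292–314). I'll let the arm settle and measure again. 13 pictures used.

Request:
jog_arm(targets=[{"x": 0, "y": 0.0005, "z": 0.003, "ax": 0, "ay": 0, "az": 0}, {"x": 0, "y": 0.0005, "z": 0.006, "ax": 0, "ay": 0, "az": 0}, {"x": 0, "y": 0.0005, "z": 0.006, "ax": 0, "ay": 0, "az": 0}, {"x": 0, "y": 0.0005, "z": 0.006, "ax": 0, "ay": 0, "az": 0}, {"x": 0, "y": 0.0005, "z": 0.006, "ax": 0, "ay": 0, "az": 0}])

```text
time: 45.3
eef_pos: [0.6783, 0.0699, 0.1629]
eef_rot: [0.588, 0.809, 0.0, 0.0]
ft_force: [-0.6, -0.1, -0.2]
grip_width: 0.0188
```

```bash
python3 - <<'E'
from h import *
s=st(); im,d,c=look('wrist','wr23'); m=masks(im); P=cloud(c,d)
hm=(m['yel']&(abs(P[...,0]-.676)<.03)&(abs(P[...,1]-.07)<.03)); ys,xs=np.nonzero(hm); print(xs.min(),xs.max(),ys.min(),ys.max())
for v in range(ys.min(),ys.max()+1,3): print(v,m['V'][v,246:274].tolist())
E
```

```text
{'time': np.float64(45.3), 'eef_pos': array([0.6783, 0.0699, 0.1629]), 'eef_rot': array([5.883e-01, 8.087e-01, 0.000e+00, 1.000e-04]), 'ft_force': array([-0.5823, -0.0919, -0.1982]), 'grip_width': np.float64(0.0188), 'joint_pos': array([-0.0608,  0.6785,  1.3399, -0.    ,  1.1231, -0.3738])}
236 282 182 220
182 [163, 114, 109, 114, 119, 124, 117, 119, 119, 138, 141, 163, 165, 167, 168, 146, 144, 145, 128, 124, 126, 131, 126, 126, 121, 116, 83, 75]
185 [120, 113, 114, 127, 124, 123, 122, 121, 128, 214, 223, 224, 223, 223, 223, 224, 223, 153, 139, 124, 123, 121, 121, 124, 122, 135, 99, 73]
188 [140, 178, 208, 212, 222, 222, 222, 223, 196, 213, 220, 218, 220, 219, 222, 219, 220, 223, 222, 225, 223, 224, 219, 214, 205, 154, 126, 123]
191 [223, 223, 223, 223, 222, 224, 224, 224, 199, 218, 223, 223, 190, 182, 183, 182, 202, 220, 224, 224, 223, 222, 222, 222, 223, 223, 223, 224]
194 [219, 223, 222, 223, 224, 222, 222, 224, 197, 204, 224, 226, 148, 95, 92, 92, 123, 215, 223, 223, 224, 224, 224, 223, 222, 225, 224, 223]
197 [222, 224, 223, 222, 224, 225, 224, 224, 224, 199, 218, 224, 147, 98,
[... 297 characters left out ...]
212, 224, 224, 224, 224, 225, 224, 223, 225, 223, 222]
206 [223, 223, 224, 223, 224, 225, 224, 224, 223, 199, 226, 229, 125, 88, 92, 91, 90, 214, 224, 222, 224, 223, 224, 223, 223, 224, 223, 222]
209 [219, 221, 222, 221, 222, 221, 222, 204, 220, 199, 220, 223, 122, 92, 91, 92, 90, 182, 218, 222, 223, 223, 223, 223, 222, 222, 223, 221]
212 [117, 114, 96, 94, 94, 95, 95, 94, 95, 95, 94, 96, 98, 98, 95, 95, 97, 96, 98, 98, 96, 96, 99, 96, 100, 99, 99, 105]
215 [87, 88, 94, 95, 94, 96, 94, 96, 97, 96, 96, 96, 95, 97, 99, 99, 97, 98, 100, 99, 98, 96, 98, 99, 98, 100, 99, 95]
218 [88, 92, 94, 94, 98, 96, 99, 96, 99, 97, 96, 99, 98, 99, 100, 99, 98, 99, 100, 100, 100, 101, 99, 100, 100, 98, 99, 98]
```

Request:
jog_arm(targets=[{"x": 0, "y": -0.0012, "z": 0, "ax": 0, "ay": 0, "az": 0}, {"x": 0, "y": -0.0012, "z": 0, "ax": 0, "ay": 0, "az": 0}, {"x": 0, "y": -0.0012, "z": 0.003, "ax": 0, "ay": 0, "az": 0}, {"x": 0, "y": -0.0012, "z": 0.006, "ax": 0, "ay": 0, "az": 0}, {"x": 0, "y": -0.0012, "z": 0.009, "ax": 0, "ay": 0, "az": 0}, {"x": 0, "y": -0.0012, "z": 0.011, "ax": 0, "ay": 0, "az": 0}, {"x": 0, "y": -0.0012, "z": 0.011, "ax": 0, "ay": 0, "az": 0}])

```text
time: 46.22
eef_pos: [0.677, 0.0695, 0.1515]
eef_rot: [0.588, 0.809, -0.0, -0.0]
ft_force: [0.0, -0.4, -1.3]
grip_width: 0.0192
```

Request:
jog_arm(targets=[{"x": 0, "y": 0, "z": 0, "ax": 0, "ay": 0, "az": -0.15}, {"x": 0, "y": 0, "z": 0, "ax": 0, "ay": 0, "az": -0.3}, {"x": 0, "y": 0, "z": 0, "ax": 0, "ay": 0, "az": -0.45}, {"x": 0, "y": 0, "z": 0, "ax": 0, "ay": 0, "az": -0.6}, {"x": 0, "y": 0, "z": 0, "ax": 0, "ay": 0, "az": -0.75}, {"x": 0, "y": 0, "z": 0, "ax": 0, "ay": 0, "az": -0.9}, {"x": 0, "y": 0, "z": 0, "ax": 0, "ay": 0, "az": -1.05}, {"x": 0, "y": 0, "z": 0, "ax": 0, "ay": 0, "az": -1.2}, {"x": 0, "y": 0, "z": 0, "ax": 0, "ay": 0, "az": -1.35}, {"x": 0, "y": 0, "z": 0, "ax": 0, "ay": 0, "az": -1.5}, {"x": 0, "y": 0, "z": 0, "ax": 0, "ay": 0, "az": -1.6}, {"x": 0, "y": 0, "z": 0, "ax": 0, "ay": 0, "az": -1.66}, {"x": 0, "y": 0, "z": 0, "ax": 0, "ay": 0, "az": -1.7}, {"x": 0, "y": 0, "z": 0, "ax": 0, "ay": 0, "az": -1.72}, {"x": 0, "y": 0, "z": 0, "ax": 0, "ay": 0, "az": -1.72}, {"x": 0, "y": 0, "z": 0, "ax": 0, "ay": 0, "az": -1.72}])

```text
time: 48.22
eef_pos: [0.6769, 0.0692, 0.1518]
eef_rot: [-0.229, 0.973, -0.0, -0.0]
ft_force: [-1.9, -2.2, 0.3]
grip_width: 0.0188
```

```bash
cat >> h.py <<'E'
def tab(names):
    for n in names:
        im,d,c=load(n);P=cloud(c,d);m=masks(im);z=P[...,2]
        t=m['red']&(z>.074)&(z<.09)&(abs(P[...,0]-.69)<.06)&(abs(P[...,1]-.06)<.06)
        if t.sum()>5:
            q=P[t][:,:2]; ends=cv2.fitLine(q.astype(np.float32),cv2.DIST_HUBER,0,.001,.001).ravel()
            print(n,t.sum(),'mean',q.mean(0).round(4),rect(P,t)[:3],'dir from head',np.degrees(np.arctan2(*(q.mean(0)-[.6764,.0694])[::-1])).round(1),'line',np.degrees(np.arctan2(ends[1],ends[0])).round(1))
        else: print(n,'tab px',t.sum())
E
python3 - <<'E'
from h import *
s=st(); print(s['ft_torque']); todo(s,s['eef_pos'])
[look(n,n[:2]+'24') for n in('scene','side','wrist')]; tab(('sc24','si24','wr24','scene0','side0','wrist0'))
E
```

```text
{'time': np.float64(48.225), 'eef_pos': array([0.6769, 0.0692, 0.1518]), 'eef_rot': array([-2.289e-01,  9.735e-01, -3.000e-04, -4.000e-04]), 'ft_force': array([-1.9144, -2.1597,  0.2674]), 'grip_width': np.float64(0.0188), 'joint_pos': array([-6.1700e-02,  6.8960e-01,  1.3518e+00, -8.0000e-04,  1.1008e+00,
       -2.0940e+00])}
[-0.47093824  0.2778087  -0.067479  ]
tool shift [0. 0. 0.] xyaw -153.54
sc24 13 mean [0.7059 0.0744] (array([706.3,  74.4]), array([18. ,  9.7]), 8.9) dir from head 9.6 line 35.5
si24 tab px 0
wr24 tab px 0
scene0 15 mean [0.7077 0.0729] (array([707.1,  73.5]), array([20.2, 11.6]), 21.2) dir from head 6.3 line -0.4
side0 tab px 0
wrist0 443 mean [0.706  0.0781] (array([706.3,  78.1]), array([25.2, 14.9]), 16.9) dir from head 16.4 line 16.7
```

Request:
jog_arm(targets=[{"x": 0, "y": 0, "z": 0, "ax": 0, "ay": 0, "az": -0.03}, {"x": 0, "y": 0, "z": 0, "ax": 0, "ay": 0, "az": -0.05}, {"x": 0, "y": 0, "z": 0, "ax": 0, "ay": 0, "az": -0.05}])

```text
time: 48.75
eef_pos: [0.6769, 0.0692, 0.1518]
eef_rot: [-0.253, 0.967, -0.0, -0.0]
ft_force: [-2.5, -3.9, -0.5]
grip_width: 0.0192
```

```bash
python3 - <<'E'
from h import *
s=st(); print(s['ft_torque']); todo(s,s['eef_pos'])
E
```

```text
{'time': np.float64(48.75), 'eef_pos': array([0.6769, 0.0692, 0.1518]), 'eef_rot': array([-2.531e-01,  9.674e-01, -1.000e-04, -3.000e-04]), 'ft_force': array([-2.5112, -3.9418, -0.4655]), 'grip_width': np.float64(0.0192), 'joint_pos': array([-6.1800e-02,  6.8960e-01,  1.3517e+00, -4.0000e-04,  1.1007e+00,
       -2.1441e+00])}
[-0.88585539  0.4822748  -0.50964943]
tool shift [0. 0. 0.] xyaw -150.68
```

Request:
jog_arm(targets=[{"x": 0, "y": 0, "z": 0, "ax": 0, "ay": 0, "az": 0.06}, {"x": 0, "y": 0, "z": 0, "ax": 0, "ay": 0, "az": 0.12}, {"x": 0, "y": 0, "z": -0.01, "ax": 0, "ay": 0, "az": 0.12}, {"x": 0, "y": 0, "z": -0.03, "ax": 0, "ay": 0, "az": 0.12}, {"x": 0, "y": 0, "z": -0.06, "ax": 0, "ay": 0, "az": 0.12}, {"x": 0, "y": 0, "z": -0.06, "ax": 0, "ay": 0, "az": 0.12}])

```text
time: 49.5
eef_pos: [0.6797, 0.0704, 0.2156]
eef_rot: [-0.196, 0.981, -0.0, 0.004]
ft_force: [-0.2, 0.5, -0.9]
grip_width: 0.0192
```

```bash
python3 - <<'E'
from h import *
s=st(); todo(s,s['eef_pos']); [look(n,n[:2]+'25') for n in('scene','side','wrist')]; tab(('sc25','si25','wr25'))
im,d,c=load('wr25'); m=masks(im); P=cloud(c,d)
hm=(m['yel']&(abs(P[...,0]-.676)<.03)&(abs(P[...,1]-.07)<.03)); ys,xs=np.nonzero(hm)
for v in range(ys.min(),ys.max(),4): print(v,m['V'][v,246:274].tolist())
E
```

```text
{'time': np.float64(49.5), 'eef_pos': array([0.6797, 0.0704, 0.2156]), 'eef_rot': array([-1.956e-01,  9.807e-01, -4.000e-04,  4.300e-03]), 'ft_force': array([-0.2227,  0.4609, -0.9032]), 'grip_width': np.float64(0.0192), 'joint_pos': array([-6.0600e-02,  6.2070e-01,  1.2965e+00,  1.5000e-03,  1.2160e+00,
       -2.0257e+00])}
tool shift [0. 0. 0.] xyaw -157.43
sc25 15 mean [0.7067 0.0749] (array([706.3,  75.9]), array([20.3, 11.7]), 19.0) dir from head 10.3 line 17.4
si25 tab px 0
wr25 35 mean [0.698  0.0748] (array([697.2,  76.1]), array([ 4., 14.]), 23.4) dir from head 14.1 line -71.6
168 [155, 157, 156, 113, 88, 90, 84, 81, 80, 81, 83, 157, 190, 198, 200, 195, 196, 173, 122, 93, 92, 98, 106, 111, 133, 154, 155, 157]
172 [121, 113, 83, 154, 196, 202, 213, 214, 217, 216, 217, 212, 211, 213, 212, 212, 212, 192, 212, 217, 216, 208, 199, 146, 112, 93, 106, 147]
176 [207, 215, 216, 217, 217, 216, 216, 216, 216, 217, 217, 217, 217, 217, 218, 219, 218, 194, 213, 196, 213, 217, 217, 216, 216, 216, 216, 204]
180 [216, 215, 217, 216, 216, 217, 215, 216, 217, 216, 215, 216, 216, 217, 217, 216
[... 215 characters left out ...]
, 216, 216, 214, 214, 215, 215, 216, 216, 215, 220, 222, 222, 221, 222, 222, 194, 214, 216, 215, 216, 215, 216, 216, 216, 216, 217, 217]
192 [214, 215, 216, 216, 214, 215, 216, 214, 216, 215, 218, 218, 136, 93, 91, 88, 107, 206, 208, 214, 215, 216, 215, 215, 214, 216, 215, 216]
196 [215, 215, 215, 214, 214, 213, 213, 215, 215, 215, 218, 220, 127, 67, 61, 59, 92, 203, 213, 215, 214, 215, 215, 214, 215, 215, 216, 215]
200 [214, 215, 214, 215, 213, 213, 214, 215, 215, 217, 222, 223, 129, 67, 62, 58, 62, 201, 214, 216, 214, 214, 215, 215, 216, 213, 213, 215]
204 [155, 151, 150, 166, 199, 211, 212, 214, 214, 184, 174, 177, 96, 59, 60, 62, 61, 200, 213, 214, 214, 213, 203, 184, 155, 146, 154, 152]
```

Request:
jog_arm(targets=[{"x": 0.007, "y": 0.03, "z": 0, "ax": 0, "ay": 0, "az": 0.03}, {"x": 0.016, "y": 0.07, "z": 0, "ax": 0, "ay": 0, "az": 0.07}, {"x": 0.026, "y": 0.115, "z": 0, "ax": 0, "ay": 0, "az": 0.12}, {"x": 0.037, "y": 0.16, "z": 0, "ax": 0, "ay": 0, "az": 0.17}, {"x": 0.047, "y": 0.205, "z": 0, "ax": 0, "ay": 0, "az": 0.22}, {"x": 0.057, "y": 0.25, "z": 0, "ax": 0, "ay": 0, "az": 0.27}, {"x": 0.068, "y": 0.295, "z": 0, "ax": 0, "ay": 0, "az": 0.32}, {"x": 0.078, "y": 0.34, "z": 0, "ax": 0, "ay": 0, "az": 0.37}, {"x": 0.085, "y": 0.37, "z": 0, "ax": 0, "ay": 0, "az": 0.398}, {"x": 0.0876, "y": 0.3818, "z": 0, "ax": 0, "ay": 0, "az": 0.398}, {"x": 0.0876, "y": 0.3818, "z": 0.015, "ax": 0, "ay": 0, "az": 0.398}, {"x": 0.0876, "y": 0.3818, "z": 0.03, "ax": 0, "ay": 0, "az": 0.398}, {"x": 0.0876, "y": 0.3818, "z": 0.03, "ax": 0, "ay": 0, "az": 0.398}, {"x": 0.0876, "y": 0.3818, "z": 0.03, "ax": 0, "ay": 0, "az": 0.398}])

```text
time: 51.4
eef_pos: [0.4509, 0.3882, 0.1815]
eef_rot: [0.004, 1.0, -0.0, -0.0]
ft_force: [-0.5, 0.1, -1.1]
grip_width: 0.0192
```

```bash
python3 - <<'E'
from h import *
s=st(); [look(n,n[:2]+'26') for n in('scene','side','wrist')]
im,d,c=load('wr26'); P=cloud(c,d); z=P[...,2]; m=masks(im)
sl=(abs(P[...,0]-.449)<.045)&(abs(P[...,1]-.387)<.03)&(z<.042); print('slot',rect(P,sl))
k=m['red']&(z>.12)&(abs(P[...,0]-.45)<.05); print('key top',rect(P,k&(z>np.nanpercentile(z[k],95)-.005)))
kb=(z>.075)&(z<.115)&(abs(P[...,0]-.449)<.03)&(abs(P[...,1]-.388)<.02); print('blade',rect(P,kb) if kb.sum()>5 else 0)
todo(s,[.449,.387,.0692])
cv2.imwrite('pics/c26.png',cv2.resize(im[120:270,180:340],(640,600))[:,:,::-1])
E
```

```text
{'time': np.float64(51.4), 'eef_pos': array([0.4509, 0.3882, 0.1815]), 'eef_rot': array([ 3.5e-03,  1.0e+00, -1.0e-04, -1.0e-04]), 'ft_force': array([-0.4854,  0.1143, -1.1365]), 'grip_width': np.float64(0.0192), 'joint_pos': array([ 5.2320e-01,  5.4750e-01,  1.5590e+00, -1.0000e-04,  1.0355e+00,
       -1.0405e+00])}
slot (array([452.9, 385.9]), array([26. ,  6.8]), 2.3, np.float64(0.0039), 217)
key top (array([450.4, 413.5]), array([34.2, 68. ]), 0.5, np.float64(0.2119), 3175)
blade 0
tool shift [ 0.0019 -0.0012  0.1123] xyaw 179.59
```

View pics/c26.png

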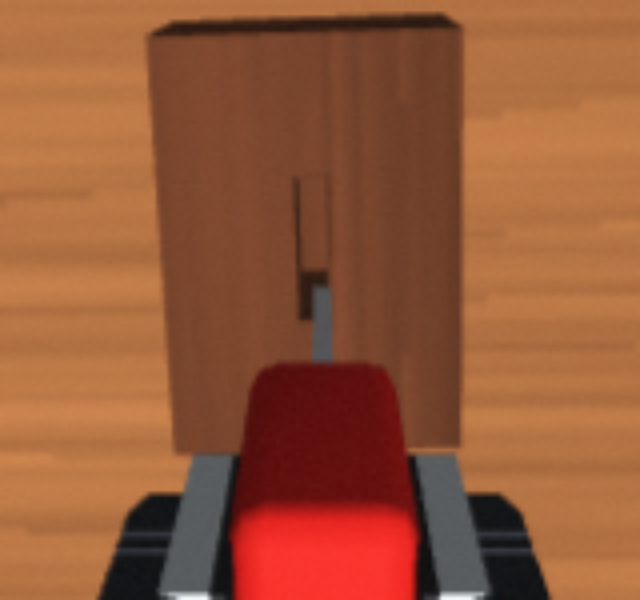

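Request:
jog_arm(targets=[{"x": 0, "y": -0.0016, "z": 0.02, "ax": 0, "ay": 0, "az": -0.02}, {"x": 0, "y": -0.0016, "z": 0.035, "ax": 0, "ay": 0, "az": -0.02}, {"x": 0, "y": -0.0016, "z": 0.05, "ax": 0, "ay": 0, "az": -0.02}, {"x": 0, "y": -0.0016, "z": 0.06, "ax": 0, "ay": 0, "az": -0.02}, {"x": 0, "y": -0.0016, "z": 0.065, "ax": 0, "ay": 0, "az": -0.02}, {"x": 0, "y": -0.0016, "z": 0.07, "ax": 0, "ay": 0, "az": -0.02}, {"x": 0, "y": -0.0016, "z": 0.075, "ax": 0, "ay": 0, "az": -0.02}, {"x": 0, "y": -0.0016, "z": 0.075, "ax": 0, "ay": 0, "az": -0.02}])

```text
time: 52.55
eef_pos: [0.4501, 0.3872, 0.1066]
eef_rot: [-0.007, 1.0, -0.0, -0.0]
ft_force: [-0.0, 0.4, -0.1]
grip_width: 0.019
```

Request:
jog_arm(targets=[{"x": 0, "y": 0, "z": 0.01, "ax": 0, "ay": 0, "az": 0}, {"x": 0, "y": 0, "z": 0.02, "ax": 0, "ay": 0, "az": 0}, {"x": 0, "y": 0, "z": 0.03, "ax": 0, "ay": 0, "az": 0}, {"x": 0, "y": 0, "z": 0.035, "ax": 0, "ay": 0, "az": 0}, {"x": 0, "y": 0, "z": 0.038, "ax": 0, "ay": 0, "az": 0}, {"x": 0, "y": 0, "z": 0.038, "ax": 0, "ay": 0, "az": 0}, {"x": 0, "y": 0, "z": 0.038, "ax": 0, "ay": 0, "az": 0}])

```text
time: 53.42
eef_pos: [0.4501, 0.3872, 0.0692]
eef_rot: [-0.007, 1.0, -0.0, -0.0]
ft_force: [-1.1, -1.8, 4.0]
grip_width: 0.0192
```

Request:
jog_arm(targets=[{"x": 0, "y": 0, "z": 0, "ax": 0, "ay": 0, "az": 0}, {"x": 0, "y": 0, "z": 0, "ax": 0, "ay": 0, "az": 0}, {"x": 0, "y": 0, "z": 0, "ax": 0, "ay": 0, "az": 0}, {"x": 0, "y": 0, "z": 0, "ax": 0, "ay": 0, "az": 0}, {"x": 0, "y": 0, "z": 0, "ax": 0, "ay": 0, "az": 0}, {"x": 0, "y": 0, "z": -0.04, "ax": 0, "ay": 0, "az": 0}, {"x": 0, "y": 0, "z": -0.09, "ax": 0, "ay": 0, "az": 0}, {"x": 0, "y": 0, "z": -0.14, "ax": 0, "ay": 0, "az": 0}, {"x": 0, "y": 0, "z": -0.17, "ax": 0, "ay": 0, "az": 0}, {"x": 0, "y": 0, "z": -0.17, "ax": 0, "ay": 0, "az": 0}], grip=1)

```text
time: 54.68
eef_pos: [0.4517, 0.3882, 0.2418]
eef_rot: [-0.007, 1.0, 0.002, 0.003]
ft_force: [0.3, 0.6, -0.2]
grip_width: 0.0855
```

```bash
python3 - <<'E'
from h import *
s=st(); ims={n:look(n,n[:2]+'27')[0] for n in('scene','side','wrist')}
im,d,c=load('wr27');P=cloud(c,d);m=masks(im);z=P[...,2]
k=m['red']&(abs(P[...,0]-.449)<.06)&(abs(P[...,1]-.387)<.05)&(z>.04); print('key top',rect(P,k&(z>.094)),np.nanpercentile(z[k],[2,98]))
tab(('sc27','si27'))
o=np.array([.6891,.1223]);u=np.array([.943,.3328]);v=np.array([-.333,.943])
for n in('sc27','si27'):
    im,d,c=load(n);P=cloud(c,d);z=P[...,2];m=masks(im); a=(P[...,:2]-o)@u;t=(P[...,:2]-o)@v
    w=(m['H']>8)&(m['H']<30)&(m['S']>50)&(abs(a)<.03)&(t>.2)&(t<.33)&(z>.018); print(n,'handle',w.sum(),np.percentile(t[w],[2,98]).round(4),np.percentile(z[w],97).round(4))
cv2.imwrite('pics/c27.png',np.hstack([cv2.resize(ims['scene'][130:250,250:370],(400,400)),cv2.resize(ims['side'][170:300,150:280],(400,400))])[:,:,::-1])
E
```

```text
{'time': np.float64(54.675), 'eef_pos': array([0.4517, 0.3882, 0.2418]), 'eef_rot': array([-0.0072,  1.    ,  0.0017,  0.0029]), 'ft_force': array([ 0.251 ,  0.6094, -0.1932]), 'grip_width': np.float64(0.0855), 'joint_pos': array([ 0.5225,  0.4732,  1.5022, -0.    ,  1.1595, -1.0626])}
key top (array([449.4, 387.7]), array([33.2, 19.4]), 1.3, np.float64(0.0989), 693) [0.05839155 0.1004878 ]
sc27 15 mean [0.7069 0.0745] (array([707.9,  73.1]), array([14.3, 16.1]), 70.3) dir from head 9.4 line 24.9
si27 tab px 1
sc27 handle 89 [0.2019 0.2735] 0.0802
si27 handle 284 [0.2036 0.2839] 0.0812
```

View pics/c27.png

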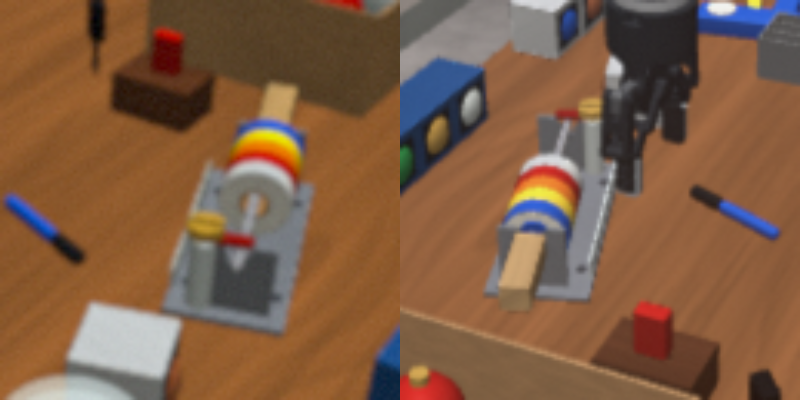

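All good: the stack of five is seated, the red tab lies across the rod, and the key is home. Handing in.

```bash
python3 -c "
from workcell import manip
print(manip.close_job())"
```

```text
the job is handed in; nothing more can be done
None
```

The label dispenser is reloaded and the job is handed in; `close_job` gives no verdict. It took about 55 s of the 208 s.

**What I did**
- I turned the keeper open with the red key and put the key back in its block. The freed spindle tipped handle-down, so I gripped it at that tilt.
- I threaded all five rolls: first blue, yellow and orange, then red and white. I tilted the spindle so they slid up to the collar as one stack, then laid it in both saddles.
- The key block had by then been knocked about 2 cm, so I found it again. I turned the keeper back until the torque at the wrist jumped from 0.07 to 0.51 N m, which I took as the stop, and put the key back.

**Last checks**
- **Spindle:** the rod's top was about 69 mm above the table and level when measured after release. At the end the handle's top was still at 80–81 mm, and the last picture shows the rolls between the uprights.
- **Keeper:** the last picture shows the red tab across the rod.
- **Key:** the handle's top is at 99 mm, the same as at the start.
- **Gripper:** open and clear of everything.

**What was less certain**
- **Tab direction:** the scene camera has only about 15 pixels on the tab. Its estimates, about 9° and 25°, did not agree with each other or with the expected 19°. I relied on the torque jump and the picture.
- **Other objects:** nothing I did went near them, but I checked them only by eye in the pictures.
- **Pictures:** I viewed 15, one over the budget of 14. One of them was a repeat after a refused move.

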